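# Room model: fetch the hemmed-in chest for painting and put its neighbours back

## Robot

A 6-joint arm with a two-finger parallel gripper is mounted at the origin on the work surface. World frame = base frame: x ahead of the robot, y to its left, z up, the work surface at z = 0. Lengths are in mm, angles in rad, forces in N, time in s.
With the tool pointing down it reaches from about 300 to 775 mm from the base axis. Payload 14.6 kg.
Tool frame: the origin (TCP) lies between the finger pads; the fingertips stand ahead of it and the grasp point (between the pads) lies 11 mm behind it (manip.finger_overhang is the z of the fingertips in the tool frame, in mm); z points along the fingers, y is the line along which they close (so a half turn about z gives the same grasp; the last joint's range is limited). The gripper opens to 94 mm and grips with 3 to 60 N. Pads are 16 mm wide; open, the fingers measure 119 mm over their backs; the gripper's body (75 mm by 177 mm) begins 78 mm behind the grasp point.
Start: joints at [-1.343, 0.3, 1.521, -0, 1.321, -0.067], TCP at [159.795, -526.265, 213.446] pointing down, gripper open.
Joint ranges: [-3.03, 3.03], [-0.79, 2.21], [0.23, 2.52], [-1.04, 4.18], [0, 3.07], [-2.55, 2.55]. Speed limits (rad/s): [2.22, 2.22, 2.57, 3.14, 3.14, 3.14].

## Interface

Orientations are given as [roll, pitch, yaw] about the fixed x, y, z axes, in that order (R = Rz(yaw) Ry(pitch) Rx(roll)).
In Python, from cell import manip gives the robot as it stands.
- The arm moves only by the tool jog_arm, never from a script. Its argument "series" is a list of rows, each a list of 7 numbers: the shift along the world's x, y, z as a fraction of full scale, then the turn, a rotation vector about the world's x, y, z as a fraction of full scale, then the closure, from 0 (fully open) to 1 (shut). In form: [[dx, dy, dz, wx, wy, wz, fingers], ...]. A call has 1 to 8 rows; each row is the pose to reach, as a shift and turn from the pose commanded when the call began; what a row does not reach only later rows make up. Full scale, the value 1, is 120 mm for a shift and 90 degrees for a turn. A row lasts 1/12 s, in which the tool goes at most 41.7 mm and 7.16 degrees, less where a joint would pass 70% of its speed; a pose out of reach is approached as far as the arm can. A call with a number of a shift or a turn outside -1 to 1 is refused whole. A call with a gripper value outside its range is refused whole. The fingers move at their own pace and stop on an object; "grip_force" is the grip in N (left out, the last holds). Time passes only in rows, so rows that repeat a pose let the fingers close. It gives the time, the measured TCP pose, the force, the opening and the grip force at its end, in the units of the state.
- manip.read_state(): the state, without advancing time (a new reading comes with each control period).
- manip.camera(name): name is "side" or "top" or "wrist"; returns a dict with "frame" (400x640x3 uint8, red, green, blue), "vfov" (degrees; the focal length in pixels is half the picture's height over the tangent of half this angle, whatever the lens; pixels are square), "cx", "cy" (the principal point, pixels), "R" (3x3) and "t" (3): a world point X has camera coordinates R X + t; the wrist camera has in their place "hand_eye" (4x4, takes a point from camera to tool coordinates, whose origin is the TCP and whose axes are the flange's). Camera axes: x right, y down, z forward; pixel columns grow to the right and rows downward; lengths in mm; the calibration is good to about 2 mm. A picture is of the moment at which its call begins: read the wrist's pose just before it. There is no depth.
- manip.sign_off(): hands the job in; it is judged then, once.
The state is a dict: "clock": time; "joints": joint angles; "qd": joint speeds; "effort": joint torques, N m; "eef_pos": TCP position; "eef_rot": TCP orientation; "wrist_force": force on the tool from outside, world axes, zero at the start; "moment": the same for the moment, N m; "finger_gap": finger opening in mm; "finger_force": force on a finger pad.
Only numpy, scipy, OpenCV 4.12 (cv2) and the standard library are available. Lean on these libraries where they do the work, as an engineer would, in place of code of your own. Each camera call takes 0.05 s, during which the arm holds its last target. There are 200 camera calls.

## Task

The low wooden chest of drawers in the 1:10 room model still needs its coat of paint, but the armchair, the floor lamp and the bookcase stand close around it. Stand all three upright on the green cutting mat, then lift the chest out and stand it in the middle of the spraying turntable, and only then put each of the three back in the room where it stood before, upright and facing the same way. Let go of everything, and do not shift the model sofa or the glue bottle or tip any furniture over.

Things in the scene. Friction and masses are not known exactly. Their poses are not given: they have to be found in the camera images.
- chest: low model chest of drawers, to be fetched: light bare wood, 40 deep (x) x 56 wide (y) x 44 mm high, three drawer fronts on its -x side. Origin at the centre of its underside, z up. It starts near the middle of the room's far wall, back about 10 mm off the wall, front to the open side; it can be gripped only across its 56 mm width, once its neighbours are gone.
- armchair: high-backed white model armchair, 50 deep (x) x 48 wide (y) x 110 mm high; seat top at 45, arms to 58 mm. Its upright back, a panel 9 mm thick and 44 mm wide centred 20.5 mm towards +x of the origin, stands free from 60 to 110 mm height (grip it there from above, across its thickness). Front faces its own -x. Origin at the centre of its underside, z up.
- lamp: model floor lamp: dark round foot 46 mm wide, 6 mm pole, white drum shade 40 mm in diameter from 102 to 140 mm height (grip the shade from above). Round: facing does not matter. Origin at the centre of its underside, z up. Lamp, armchair and bookcase start in mixed order left of, right of and in front of the chest, about 10 mm from it.
- bookcase: tall white model bookcase, 30 deep (x) x 44 wide (y) x 120 mm high, open shelves with little books on its -x side (its front), closed back at +x. Grip it near the top across its depth or width. Origin at the centre of its underside, z up. It and the armchair start facing the open side of the room.
- room: 1:10 room model (fixed): grey floor board 260 (x) x 300 (y) mm, floor top at z = 10 mm, open at the front; white walls 8 mm thick with tops 60 mm above the table along the far edge (x = 252 to 260 mm) and the right edge (y = -150 to -142, from x = 122 mm on). Origin at the middle of the open front edge, at table height; x points towards the far wall.
- mat: green cutting mat with a grid, 140 (x) x 210 (y) x 3 mm, fixed flat on the table; the side area. Origin at the centre of its underside (table height).
- turntable: grey round spraying turntable with ring marks, 150 mm diameter, flat top 35 mm above the table, locked (does not turn). Origin on its axis at table height.
- sofa: white two-seat model sofa, 73 deep x 136 wide x 74 mm high, loose in the front part of the room model; not to be shifted. Origin at the centre of its underside.
- glue: white glue bottle with an orange nozzle, 44 mm diameter, 122 mm high, loose on the table to the left of the mat and turntable; not to be shifted. Origin at the centre of its underside.
Not all that is in view belongs to the job. Leave any blue look-alike of the lamp alone.

How it is judged (in metres and radians):
On the way, in this order (a step that is already met when the one before it is completed fails the run):
1. armchair, lamp and bookcase all stand upright on the cutting mat, the chest not yet taken (within 30 mm of where it was) (x of armchair in the frame of mat between -0.07 and 0.07 m and y of armchair in the frame of mat between -0.105 and 0.105 m and z of armchair in the frame of mat between -0.003 and 0.009 m and angle between each of armchair, lamp, bookcase's own z axis and vertical below 0.12 rad and x of lamp in the frame of mat between -0.07 and 0.07 m and y of lamp in the frame of mat between -0.105 and 0.105 m and z of lamp in the frame of mat between -0.003 and 0.009 m and x of bookcase in the frame of mat between -0.07 and 0.07 m and y of bookcase in the frame of mat between -0.105 and 0.105 m and z of bookcase in the frame of mat between -0.003 and 0.009 m and distance of chest from where it was at the start of the episode below 0.03 m), for 0.2 s.
2. the chest stands upright on the turntable, within 15 mm of its centre and let go, while the other three still stand on the mat (horizontal distance between chest and turntable below 0.015 m and z of chest in the frame of turntable between 0.03 and 0.041 m and angle between each of chest, armchair, lamp, bookcase's own z axis and vertical below 0.12 rad and linear speed of chest below 0.02 m/s and angular speed of chest below 0.2 rad/s and contact force between the fingers and chest below 0.05 N and x of armchair in the frame of mat between -0.07 and 0.07 m and y of armchair in the frame of mat between -0.105 and 0.105 m and z of armchair in the frame of mat between -0.003 and 0.009 m and x of lamp in the frame of mat between -0.07 and 0.07 m and y of lamp in the frame of mat between -0.105 and 0.105 m and z of lamp in the frame of mat between -0.003 and 0.009 m and x of bookcase in the frame of mat between -0.07 and 0.07 m and y of bookcase in the frame of mat between -0.105 and 0.105 m and z of bookcase in the frame of mat between -0.003 and 0.009 m), for 0.2 s.
At the end, for the whole second after the job is handed in: Chest upright within 15 mm of the turntable's centre; armchair, lamp and bookcase upright within 15 mm of where each stood at the start, armchair and bookcase facing the open side of the room (within 23 degrees of square; starts are up to 8 off); all let go and at rest (horizontal distance between chest and turntable below 0.015 m and z of chest in the frame of turntable between 0.03 and 0.041 m and angle between each of chest, armchair, lamp, bookcase's own z axis and vertical below 0.12 rad and linear speed of each of chest, armchair, lamp, bookcase below 0.02 m/s and angular speed of each of chest, armchair, lamp, bookcase below 0.2 rad/s and contact force between the fingers and chest below 0.05 N and distance of each of armchair, lamp, bookcase from where it was at the start of the episode below 0.015 m and contact force between the fingers and armchair below 0.05 N and contact force between the fingers and lamp below 0.05 N and contact force between the fingers and bookcase below 0.05 N and angle between the x axis of each of armchair, bookcase and the x axis of room, either way round below 0.4 rad and x of room in the frame of armchair below 0 m and x of room in the frame of bookcase below 0 m); the robot touches nothing.
It fails at once if a piece of model furniture is tipped over (more than about 45 degrees) (angle between any of armchair, lamp, bookcase, chest, sofa's own z axis and vertical above 0.8 rad).
It fails at once if the sofa is shifted more than 20 mm (distance of sofa from where it was at the start of the episode above 0.02 m).
It fails at once if the glue bottle is shifted more than 20 mm or tipped (distance of glue from where it was at the start of the episode above 0.02 m or angle between glue's own z axis and vertical above 0.5 rad).
It also fails if it takes over 144 s, if anything falls off the work surface, if the arm or the gripper's body presses on something with over 40 N, if the wrist force passes 120 N, or if a joint passes its speed limit or range.

## Working session

There is one attempt and no reset: what is moved stays moved. The work goes in short steps, Python scripts to look and compute and a tool call to move; the robot and the scene stay as the last step left them, time stands still between calls to the robot, and variables do not carry over. Pictures are saved under pics/ and viewed, at most 14 in all, crops included, and the job is handed in when it is done.

Besides the shell and the picture viewer there is one more tool, called after "Call:" as name(argument=value, ...) on one line, values as JSON. jog_arm: Moves the arm, as the interface text tells. Its arguments: {"type":"object","properties":{"series":{"type":"array"},"grip_force":{"type":"number"}},"required":["series"]}

```bash
ls; mkdir -p pics; python3 - <<'E'
from cell import manip
import cv2,numpy as np,pickle
for n in ["top","side"]:
    c=manip.camera(n); pickle.dump(c,open(f"pics/{n}0.pkl","wb"))
    cv2.imwrite(f"pics/{n}0.png",c["frame"][:,:,::-1])
    print(n,c["vfov"],c["cx"],c["cy"],np.round(c["R"],3).tolist(),np.round(c["t"],1), c.keys())
s=manip.read_state();print(s,manip.finger_overhang)
E
```

```text
pics
top 49.64472627700891 321.0752565585641 199.483630611333 [[-0.023, -1.0, 0.003], [-0.979, 0.021, -0.203], [0.203, -0.008, -0.979]] [  36.5  570.3 1009.2] dict_keys(['frame', 'vfov', 'cx', 'cy', 'R', 't'])
side 52.96700003000503 317.86949493433116 202.25192040972516 [[-0.999, -0.034, -0.015], [-0.017, 0.78, -0.625], [0.033, -0.624, -0.78]] [ 6.0110e+02 -1.1000e+00  1.2942e+03] dict_keys(['frame', 'vfov', 'cx', 'cy', 'R', 't'])
{'clock': 0.1, 'joints': array([-1.34261501e+00,  3.00404430e-01,  1.52149078e+00, -2.37880791e-05,
        1.32071525e+00, -6.66183929e-02]), 'qd': array([ 0.0024374 , -0.00269734, -0.00074533, -0.00123311, -0.00096649,
       -0.00109567]), 'effort': array([ 2.44783005e-03, -5.32644081e+01, -3.53281724e+01,  7.09545286e-02,
        2.34382198e-02, -7.28156692e-05]), 'eef_pos': array([ 159.7332313 , -526.06347369,  212.96109776]), 'eef_rot': array([-3.14057556e+00, -4.47640304e-05,  2.94805590e-01]), 'wrist_force': array([0.37672928, 0.02214362, 0.11209884]), 'moment': array([ 0.01343539,  0.01902165, -0.01532858]), 'finger_force': 0.0, 'finger_gap': 94.1416544690506} 8.0
```

View pics/top0.png

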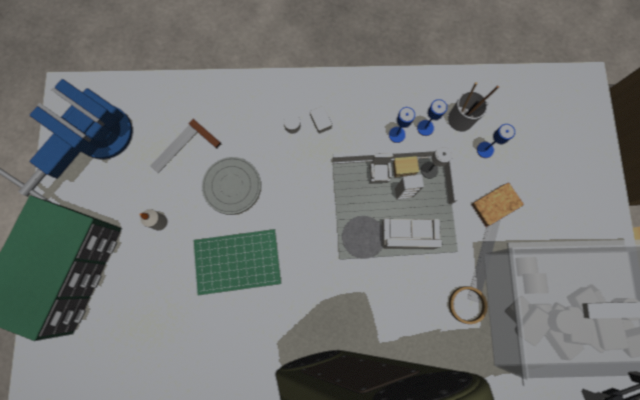

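View pics/side0.png

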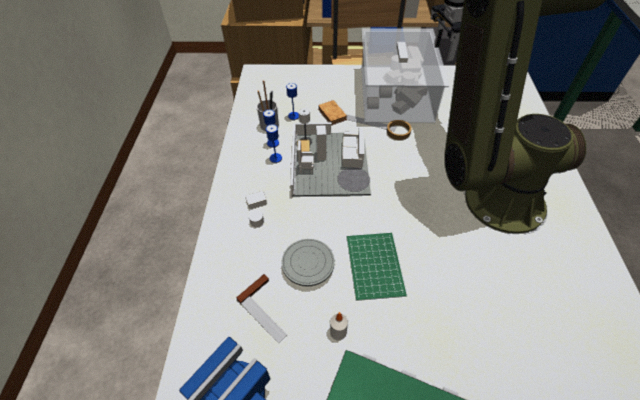

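The top view shows the room at (333–457, 152–258), mat at (237,262), turntable at (231,186) and glue at (150,218). The lamp candidates are one with a white shade at (441,156) inside the room and blue ones at (406,116), (438,108) and (504,132). The white one in the room fits the description. I'll confirm it in an enlarged crop.

```bash
cat > h.py <<'E'
import numpy as np,cv2,pickle
from scipy.spatial.transform import Rotation as Ro
def K(c):
    h=c["frame"].shape[0]; f=h/2/np.tan(np.radians(c["vfov"])/2)
    return f
def ray(c,u,v):
    d=np.array([(u-c["cx"])/K(c),(v-c["cy"])/K(c),1.0]); R=np.array(c["R"]);t=np.array(c["t"])
    return -R.T@t, R.T@d
def onz(c,u,v,z):
    o,d=ray(c,u,v); return o+d*(z-o[2])/d[2]
def proj(c,X):
    p=np.array(c["R"])@np.array(X,float)+np.array(c["t"]); return p[:2]/p[2]*K(c)+[c["cx"],c["cy"]]
def tri(a,b):
    A=np.zeros((3,3));B=np.zeros(3)
    for o,d in (a,b):
        d=d/np.linalg.norm(d);P=np.eye(3)-np.outer(d,d);A+=P;B+=P@o
    return np.linalg.solve(A,B)
def shot(name,tag):
    from cell import manip
    s=manip.read_state(); c=manip.camera(name)
    if name=="wrist":
        T=np.eye(4);T[:3,:3]=Ro.from_euler("xyz",s["eef_rot"]).as_matrix();T[:3,3]=s["eef_pos"]
        M=np.linalg.inv(T@np.array(c["hand_eye"]));c["R"]=M[:3,:3];c["t"]=M[:3,3]
    pickle.dump(c,open(f"pics/{tag}.pkl","wb")); cv2.imwrite(f"pics/{tag}.png",c["frame"][:,:,::-1]); return c
def load(tag): return pickle.load(open(f"pics/{tag}.pkl","rb"))
E
python3 - <<'E'
from h import *
a=load("top0");b=load("side0")
A=cv2.resize(a["frame"][140:265,325:465],None,fx=4,fy=4,interpolation=cv2.INTER_CUBIC)[:500,:420]
A=cv2.resize(a["frame"][145:205,325:465],(798,342),interpolation=cv2.INTER_CUBIC)
B=cv2.resize(b["frame"][105:200,285:375],(245,258),interpolation=cv2.INTER_CUBIC)
im=np.zeros((600,800,3),np.uint8);im[:342,:798]=A;im[342:,:245]=B
cv2.imwrite("pics/crop0.png",im[:,:,::-1])
# mat & turntable
for n,c in (("top",a),("side",b)):
    hsv=cv2.cvtColor(c["frame"],cv2.COLOR_RGB2HSV)
    m=cv2.inRange(hsv,(55,80,60),(90,255,220))
    cs,_=cv2.findContours(m,cv2.RETR_EXTERNAL,cv2.CHAIN_APPROX_NONE)
    for k in cs:
        if cv2.contourArea(k)>2000:
            r=cv2.minAreaRect(k);print(n,"green",r); 
            q=cv2.boxPoints(r)
            ap=cv2.approxPolyDP(cv2.convexHull(k),6,True)[:,0]
            P=np.array([onz(c,*p,3)[:2] for p in ap]).round(1);print(P.tolist(),P.mean(0))
for tag,u,v in (("top",231,183),):
    print("tt",onz(a,u,v,35))
print("tt side",onz(b,307,262,35)); print("glue",onz(a,150,216,60))
for u,v in ((333,259),(458,250),(332,155),(452,152)): print("room",u,v,onz(a,u,v,10).round(1))
E
```

```text
top green ((235.8952178955078, 261.7139892578125), (53.856712341308594, 83.1309814453125), 82.40535736083984)
[[505.3, 148.3], [374.1, 133.3], [354.2, 334.8], [484.0, 344.5]] [429.4   240.225]
top green ((32.18380355834961, 265.59454345703125), (68.91903686523438, 136.9055938720703), 25.750473022460938)
[[608.2, 779.5], [544.1, 613.5], [251.2, 726.8], [283.7, 815.6], [462.0, 838.3]] [429.84 754.74]
side green ((395.0, 375.0), (48.0, 136.0), 90.0)
[[559.4, 602.9], [514.3, 491.2], [244.7, 593.2]] [439.46666667 562.43333333]
side green ((376.07000732421875, 265.489990234375), (66.60945129394531, 49.780311584472656), 81.8698959350586)
[[374.1, 132.1], [352.3, 335.6], [483.1, 350.8], [508.0, 146.2]] [429.375 241.175]
tt [623.63137294 251.73088921  35.        ]
tt side [622.589954   258.11497981  35.        ]
glue [538.55850935 442.66448248  60.        ]
room 333 259 [427.7  -3.   10. ]
room 458 250 [ 443.2 -319.3   10. ]
room 332 155 [700.3  -8.1  10. ]
room 452 152 [ 701.8 -325.9   10. ]
```

View pics/crop0.png

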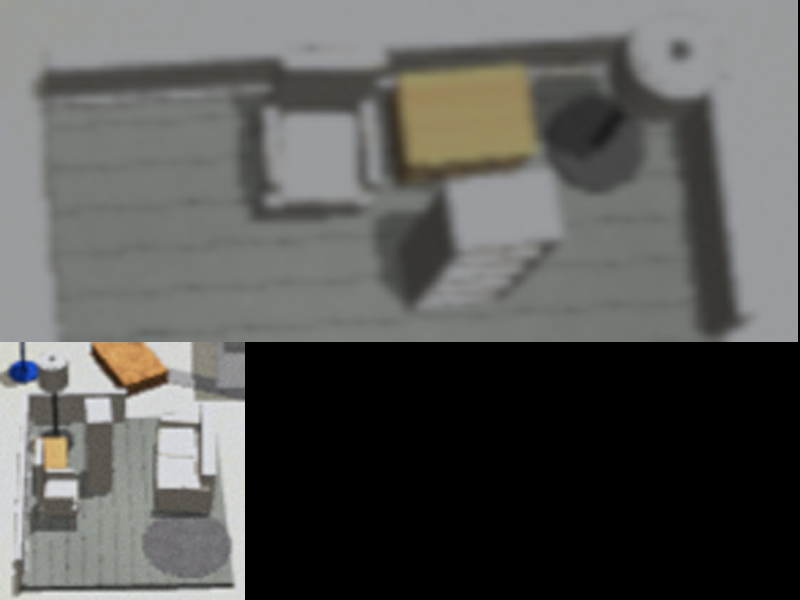

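White-shaded lamp confirmed (crop: shade at (680,55), foot at (597,140)), right of the chest. The armchair is on the left and the bookcase in front. The blue look-alikes lie outside the room. Moving for a closer wrist view.

Call:
jog_arm(series=[[0.05, 0.05, 0.3, 0, 0, 0, 0], [0.1, 0.1, 0.6, 0, 0, 0, 0], [0.2, 0.2, 0.9, 0, 0, 0, 0], [0.3, 0.3, 1, 0, 0, 0, 0]])

```text
clock: 0.43
eef_pos: [196.2, -490.5, 338.3]
eef_rot: [3.136, -0.0, 0.294]
wrist_force: [0.2, -0.0, 0.1]
finger_gap: 93.6
finger_force: 0.0
```

Call:
jog_arm(series=[[0.25, 0.25, 0.2, 0, 0, -0.05, 0], [0.5, 0.5, 0.4, 0, 0, -0.1, 0], [0.75, 0.75, 0.45, 0, 0, -0.15, 0], [1, 1, 0.45, 0, 0, -0.188, 0]])

```text
clock: 0.77
eef_pos: [306.0, -379.8, 388.4]
eef_rot: [3.139, -0.001, -0.006]
wrist_force: [1.2, -0.4, 0.4]
finger_gap: 93.7
finger_force: 0.0
```

Call:
jog_arm(series=[[0.25, 0.2, 0, 0, 0, 0, 0], [0.5, 0.5, 0, 0, 0, 0, 0], [0.75, 0.75, 0, 0, 0, 0, 0], [1, 0.8, 0, 0, 0, 0, 0]])

```text
clock: 1.1
eef_pos: [426.1, -281.7, 387.6]
eef_rot: [3.141, -0.001, 0.001]
wrist_force: [0.2, 0.1, 0.4]
finger_gap: 94.0
finger_force: 0.0
```

Call:
jog_arm(series=[[0.25, 0.2, 0, 0, 0, 0, 0], [0.5, 0.5, 0, 0, 0, 0, 0], [0.7, 0.7, 0, 0, 0, 0, 0], [0.7, 0.7, 0, 0, 0, 0, 0], [0.7, 0.7, 0, 0, 0, 0, 0]])

```text
clock: 1.52
eef_pos: [510.0, -199.6, 385.7]
eef_rot: [-3.141, 0.001, 0.003]
wrist_force: [0.4, 0.4, -0.4]
finger_gap: 93.6
finger_force: 0.0
```

```bash
python3 - <<'E'
from h import *
from cell import manip
c=shot("wrist","w1");s=manip.read_state();print(s["eef_pos"],s["eef_rot"],s["clock"],np.round(c["hand_eye"],2).tolist(),c["vfov"])
E
```

```text
[ 509.24167302 -200.63234889  386.06527485] [-3.14135129e+00  9.88524347e-04  7.54379204e-04] 1.5667 [[-0.0, -0.97, -0.23, 66.38], [1.0, 0.0, -0.0, -0.05], [0.0, -0.23, 0.97, -170.3], [0.0, 0.0, 0.0, 1.0]] 60.71747176717225
```

View pics/w1.png

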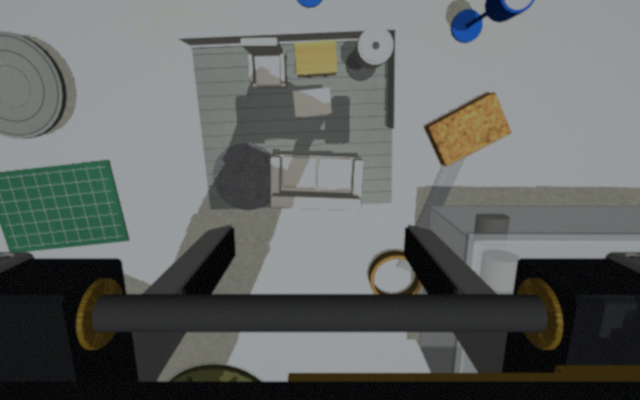

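The wrist view shows armchair back (260,42), chest (316,57), bookcase (312,101), lamp shade (376,46) and sofa (317,180). I'll take two closer views with a baseline.

Call:
jog_arm(series=[[0.25, 0.2, -0.25, 0, 0, 0, 0], [0.5, 0.5, -0.5, 0, 0, 0, 0], [0.7, 0.6, -0.6, 0, 0, 0, 0], [0.8, 0.6, -0.6, 0, 0, 0, 0], [0.8, 0.6, -0.6, 0, 0, 0, 0], [0.8, 0.6, -0.6, 0, 0, 0, 0]])

```text
clock: 2.07
eef_pos: [604.8, -129.9, 314.0]
eef_rot: [-3.142, 0.001, -0.001]
wrist_force: [0.1, -0.8, -0.2]
finger_gap: 94.0
finger_force: 0.0
```

```bash
python3 - <<'E'
from h import *
c=shot("wrist","w2")
E
```

Call:
jog_arm(series=[[0, -0.3, 0, 0, 0, 0, 0], [0, -0.6, 0, 0, 0, 0, 0], [0, -0.8, 0, 0, 0, 0, 0], [0, -1, 0, 0, 0, 0, 0], [0, -1, 0, 0, 0, 0, 0], [0, -1, 0, 0, 0, 0, 0]])

```text
clock: 2.62
eef_pos: [603.9, -250.9, 315.4]
eef_rot: [3.141, -0.001, -0.004]
wrist_force: [0.3, 0.9, 1.0]
finger_gap: 94.3
finger_force: 0.0
```

```bash
python3 - <<'E'
from h import *
c=shot("wrist","w3");d=load("w2")
im=np.vstack([cv2.resize(x["frame"][:300],None,fx=1,fy=1) for x in (d,c)])
cv2.imwrite("pics/w23.png",im[:,:,::-1])
E
```

```text
(no output)
```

View pics/w23.png

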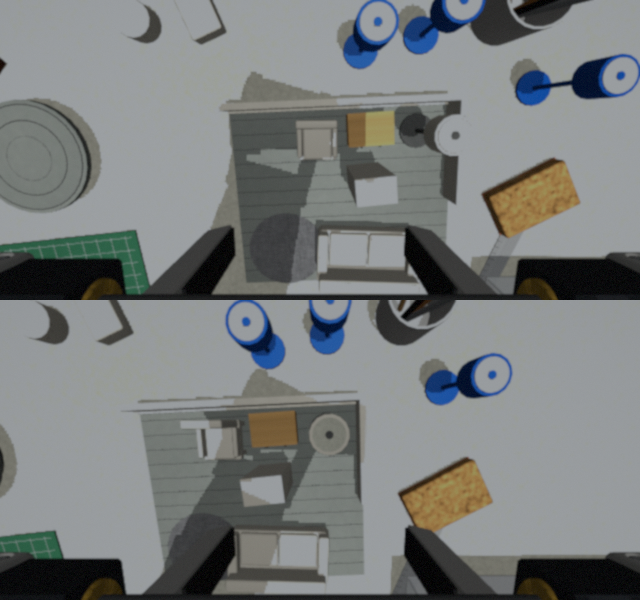

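```bash
python3 - <<'E'
from h import *
o=[]
for t,u0,v0 in (("w2",285,88),("w3",170,88)):
    f=load(t)["frame"][v0:v0+120,u0:u0+190].copy()
    g=cv2.resize(f,None,fx=4,fy=4,interpolation=cv2.INTER_CUBIC)[:, :]
    o.append(g)
    g2=g.copy()
# keep within 800x600: side by side is too wide -> two pictures at 760x480
    for k in range(0,190,20): cv2.line(g2,(k*4,0),(k*4,5),(255,0,0),1)
    cv2.imwrite(f"pics/{t}z.png",g2[:,:,::-1])
E
```

```text
(no output)
```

View pics/w2z.png

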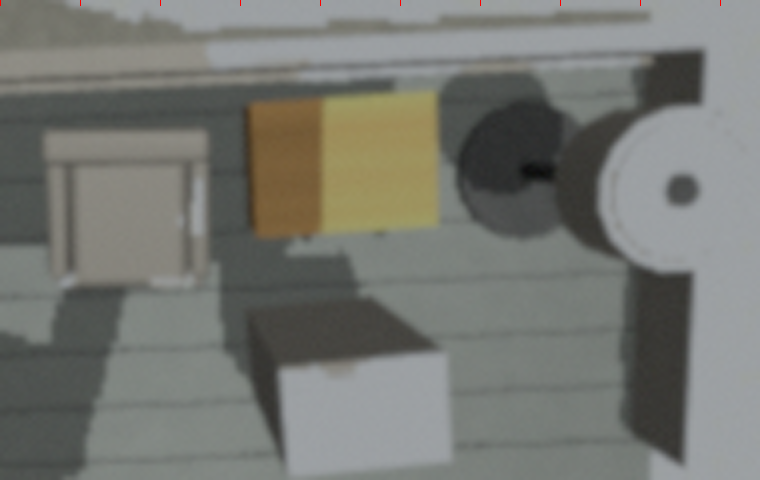

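View pics/w3z.png

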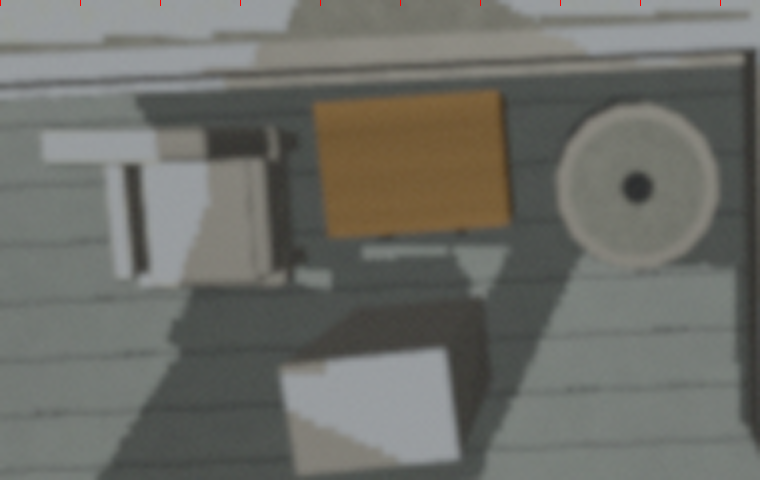

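```bash
python3 - <<'E'
from h import *
a=load("w2");b=load("w3")
cv=lambda p,u0:(u0+(p[0]+.5)/4-.5,88+(p[1]+.5)/4-.5)
D={"chair back":([(43,131),(208,131),(206,163),(45,163)],[(41,131),(205,131),(205,160),(43,162)]),
"chest":([(250,103),(437,91),(440,226),(256,237)],[(314,103),(499,91),(510,222),(328,237)]),
"bookcase":([(278,367),(445,350),(452,462),(289,476)],[(281,367),(444,348),(460,459),(297,475)]),
"lamp":([(682,190)],[(638,187)])}
for n,(p,q) in D.items():
    P=np.array([tri(ray(a,*cv(x,285)),ray(b,*cv(y,170))) for x,y in zip(p,q)])
    print(n,P.round(1).tolist(),"mean",P.mean(0).round(1))
    z={"chair back":120,"chest":54,"bookcase":130,"lamp":150}[n]
    for c,u0,w in((a,285,p),(b,170,q)):
        Q=np.array([onz(c,*cv(x,u0),z)[:2] for x in w]); print("  z",z,Q.mean(0).round(1),end=" ")
        if len(Q)==4:
            e=Q[0]-Q[1];f=Q[3]-Q[2];print("sizes",np.linalg.norm(e).round(1),np.linalg.norm(Q[0]-Q[3]).round(1),"yaw",[round(np.degrees(np.arctan2(-k[0],k[1])),1) for k in(e,f)],end="")
        print()
# glue, turntable, top view check of scene positions
t=load("top0")
for n,u,v,z in(("chest",406,166,54),("lamp",444.6,154,150)): print(n,onz(t,u,v,z).round(1))
E
```

```text
chair back [[669.5, -104.9, 118.1], [669.4, -148.0, 118.4], [661.6, -147.6, 118.6], [661.5, -105.4, 120.0]] mean [ 665.5 -126.5  118.8]
  z 120 [ 665.4 -126.5] sizes 42.9 8.2 yaw [np.float64(-0.1), np.float64(-0.1)]
  z 120 [ 665.7 -126.9] sizes 42.8 7.9 yaw [np.float64(-0.2), np.float64(0.5)]
chest [[677.5, -163.9, 53.9], [680.9, -220.8, 54.4], [640.8, -223.5, 55.5], [636.9, -166.4, 54.9]] mean [ 659.  -193.7   54.7]
  z 54 [ 658.8 -193.8] sizes 57.1 40.7 yaw [np.float64(3.5), np.float64(3.3)]
  z 54 [ 659.1 -193.6] sizes 56.9 40.8 yaw [np.float64(3.4), np.float64(4.4)]
bookcase [[608.5, -166.7, 128.1], [613.5, -210.2, 129.6], [583.3, -213.6, 129.6], [579.6, -170.0, 131.0]] mean [ 596.2 -190.1  129.5]
  z 130 [ 596.3 -190.1] sizes 43.9 29.8 yaw [np.float64(5.8), np.float64(5.0)]
  z 130 [ 596.2 -190.2] sizes 43.4 29.5 yaw [np.float64(6.5), np.float64(5.5)]
lamp [[655.8, -260.6, 150.2]] mean [ 655.8 -260.6  150.2]
  z 150 [ 655.7 -260.7] 
  z 150 [ 655.9 -260.6] 
chest [ 653.4 -192.3   54. ]
lamp [ 652.8 -262.6  150. ]
```

Measured positions: bookcase top (596,−190,130) yaw 5.8°, chair back top (665.5,−126.5,119), lamp (656,−260.5,150), chest top (659,−193.7,54.5) yaw 3.6°. First I'll line up over the bookcase, gripping along x.

Call:
jog_arm(series=[[-0.03, 0.1, 0, 0, 0, 0.08, 0], [-0.065, 0.2, 0, 0, 0, 0.16, 0], [-0.065, 0.3, 0, 0, 0, 0.24, 0], [-0.065, 0.4, -0.1, 0, 0, 0.32, 0], [-0.065, 0.5, -0.2, 0, 0, 0.4, 0], [-0.065, 0.505, -0.3, 0, 0, 0.48, 0], [-0.065, 0.505, -0.4, 0, 0, 0.55, 0], [-0.065, 0.505, -0.4, 0, 0, 0.6, 0]])

```text
clock: 3.33
eef_pos: [596.5, -186.9, 264.9]
eef_rot: [-3.139, 0.0, 0.95]
wrist_force: [-0.9, -0.4, -0.9]
finger_gap: 93.9
finger_force: 0.0
```

Call:
jog_arm(series=[[0, 0, -0.1, 0, 0, 0.08, 0], [0, 0, -0.2, 0, 0, 0.16, 0], [0, 0, -0.3, 0, 0, 0.24, 0], [0, 0, -0.4, 0, 0, 0.32, 0], [0, 0, -0.5, 0, 0, 0.4, 0], [0, 0, -0.6, 0, 0, 0.464, 0], [0, 0, -0.6, 0, 0, 0.464, 0], [0, 0, -0.6, 0, 0, 0.464, 0]])

```text
clock: 4.0
eef_pos: [597.1, -187.7, 195.2]
eef_rot: [3.141, -0.0, 1.668]
wrist_force: [-0.3, -0.4, -0.1]
finger_gap: 94.1
finger_force: 0.0
```

```bash
python3 - <<'E'
from h import *
from cell import manip
s=manip.read_state();print(s["eef_pos"],np.degrees(s["eef_rot"]),s["joints"],s["clock"])
E
```

```text
[ 597.14672994 -187.68386703  195.15589468] [ 1.79992896e+02 -2.68503389e-03  9.55683476e+01] [-3.63070456e-01  4.84220011e-01  1.30954743e+00  9.95232682e-05
  1.34773494e+00 -4.60278465e-01] 4.0
```

Call:
jog_arm(series=[[-0.008, -0.02, -0.2, 0, 0, 0, 0], [-0.008, -0.02, -0.4, 0, 0, 0, 0], [-0.008, -0.02, -0.6, 0, 0, 0, 0], [-0.008, -0.02, -0.7, 0, 0, 0, 0], [-0.008, -0.02, -0.76, 0, 0, 0, 0], [-0.008, -0.02, -0.76, 0, 0, 0, 0]])

```text
clock: 4.5
eef_pos: [596.3, -190.5, 103.1]
eef_rot: [-3.141, -0.0, 1.669]
wrist_force: [0.2, 0.5, -1.1]
finger_gap: 94.0
finger_force: 0.0
```

Call:
jog_arm(series=[[0, 0, 0, 0, 0, 0, 0.5], [0, 0, 0, 0, 0, 0, 0.6], [0, 0, 0, 0, 0, 0, 0.7], [0, 0, 0, 0, 0, 0, 1], [0, 0, 0, 0, 0, 0, 1], [0, 0, 0, 0, 0, 0, 1], [0, 0, 0, 0, 0, 0, 1], [0, 0, 0, 0, 0, 0, 1]], grip_force=15)

```text
clock: 5.17
eef_pos: [596.4, -190.7, 103.4]
eef_rot: [3.142, 0.0, 1.671]
wrist_force: [0.5, 0.8, -0.2]
finger_gap: 44.2
finger_force: 0.0
```

Call:
jog_arm(series=[[0, 0, 0, 0, 0, 0, 1], [0, 0, 0, 0, 0, 0, 1], [0, 0, 0, 0, 0, 0, 1], [0, 0, 0, 0, 0, 0, 1], [0, 0, 0, 0, 0, 0, 1], [0, 0, 0, 0, 0, 0, 1]])

```text
clock: 5.67
eef_pos: [596.4, -190.7, 103.3]
eef_rot: [-3.142, 0.0, 1.671]
wrist_force: [0.5, 0.3, -0.0]
finger_gap: 29.7
finger_force: 15.0
```

Call:
jog_arm(series=[[0, 0, 0.1, 0, 0, 0, 1], [0, 0, 0.2, 0, 0, 0, 1], [0, 0, 0.3, 0, 0, 0, 1], [0, 0, 0.45, 0, 0, 0, 1], [0, 0, 0.6, 0, 0, 0, 1], [0, 0, 0.75, 0, 0, 0, 1], [0, 0, 0.9, 0, 0, 0, 1], [0, 0, 1, 0, 0, 0, 1]])

```text
clock: 6.33
eef_pos: [596.8, -190.8, 226.8]
eef_rot: [3.139, 0.001, 1.671]
wrist_force: [-0.0, 0.1, 0.2]
finger_gap: 30.1
finger_force: 15.0
```

Call:
jog_arm(series=[[-0.02, 0.06, 0.05, 0, 0, 0, 1], [-0.06, 0.16, 0.1, 0, 0, 0, 1], [-0.1, 0.29, 0.15, 0, 0, 0, 1], [-0.15, 0.42, 0.2, 0, 0, 0, 1], [-0.2, 0.56, 0.2, 0, 0, 0, 1], [-0.24, 0.7, 0.2, 0, 0, 0, 1], [-0.29, 0.83, 0.2, 0, 0, 0, 1]])

```text
clock: 6.92
eef_pos: [560.6, -88.8, 247.1]
eef_rot: [-3.141, -0.0, 1.672]
wrist_force: [-0.3, 0.2, -0.7]
finger_gap: 29.7
finger_force: 15.0
```

Call:
jog_arm(series=[[-0.05, 0.14, 0, 0, 0, 0, 1], [-0.1, 0.28, 0, 0, 0, 0, 1], [-0.15, 0.42, 0, 0, 0, 0, 1], [-0.2, 0.56, 0, 0, 0, 0, 1], [-0.24, 0.7, 0, 0, 0, 0, 1], [-0.29, 0.83, 0, 0, 0, 0, 1]])

```text
clock: 7.42
eef_pos: [525.5, 10.6, 247.0]
eef_rot: [-3.141, -0.0, 1.672]
wrist_force: [-0.6, -0.2, -1.1]
finger_gap: 30.0
finger_force: 15.0
```

Call:
jog_arm(series=[[-0.05, 0.14, 0, 0, 0, 0, 1], [-0.1, 0.28, 0, 0, 0, 0, 1], [-0.15, 0.42, 0, 0, 0, 0, 1], [-0.2, 0.56, 0, 0, 0, 0, 1], [-0.24, 0.7, 0, 0, 0, 0, 1], [-0.29, 0.83, 0, 0, 0, 0, 1]])

```text
clock: 7.92
eef_pos: [490.5, 110.0, 247.0]
eef_rot: [-3.141, -0.0, 1.672]
wrist_force: [1.8, -0.5, -0.9]
finger_gap: 30.0
finger_force: 15.0
```

Call:
jog_arm(series=[[-0.05, 0.14, 0, 0, 0, 0, 1], [-0.1, 0.28, 0, 0, 0, 0, 1], [-0.15, 0.42, 0, 0, 0, 0, 1], [-0.2, 0.56, 0, 0, 0, 0, 1], [-0.24, 0.7, 0, 0, 0, 0, 1], [-0.29, 0.83, 0, 0, 0, 0, 1]])

```text
clock: 8.42
eef_pos: [455.5, 209.3, 247.0]
eef_rot: [-3.141, 0.0, 1.672]
wrist_force: [0.4, 0.2, -0.7]
finger_gap: 29.7
finger_force: 15.0
```

Call:
jog_arm(series=[[-0.05, 0.14, -0.1, 0, 0, 0, 1], [-0.1, 0.28, -0.2, 0, 0, 0, 1], [-0.15, 0.42, -0.3, 0, 0, 0, 1], [-0.2, 0.56, -0.4, 0, 0, 0, 1], [-0.24, 0.7, -0.5, 0, 0, 0, 1], [-0.27, 0.8, -0.6, 0, 0, 0, 1], [-0.29, 0.83, -0.6, 0, 0, 0, 1], [-0.29, 0.83, -0.6, 0, 0, 0, 1]])

```text
clock: 9.08
eef_pos: [421.2, 307.9, 175.0]
eef_rot: [-3.14, 0.001, 1.672]
wrist_force: [-0.7, -0.0, -0.3]
finger_gap: 29.8
finger_force: 15.0
```

Call:
jog_arm(series=[[0, 0, -0.15, 0, 0, 0, 1], [0, 0, -0.3, 0, 0, 0, 1], [0, 0, -0.45, 0, 0, 0, 1], [0, 0, -0.55, 0, 0, 0, 1], [0, 0, -0.6, 0, 0, 0, 1], [0, 0, -0.63, 0, 0, 0, 1], [0, 0, -0.65, 0, 0, 0, 1], [0, 0, -0.65, 0, 0, 0, 1]])

```text
clock: 9.75
eef_pos: [422.7, 307.2, 97.8]
eef_rot: [3.141, -0.0, 1.671]
wrist_force: [0.4, 0.2, -1.6]
finger_gap: 29.7
finger_force: 15.0
```

Call:
jog_arm(series=[[0, 0, 0, 0, 0, 0, 0.6], [0, 0, 0, 0, 0, 0, 0.5], [0, 0, 0, 0, 0, 0, 0.4], [0, 0, 0, 0, 0, 0, 0.3], [0, 0, 0, 0, 0, 0, 0.2], [0, 0, 0, 0, 0, 0, 0.2]])

```text
clock: 10.25
eef_pos: [422.4, 307.4, 97.5]
eef_rot: [3.141, -0.0, 1.671]
wrist_force: [0.4, 1.3, 0.1]
finger_gap: 66.6
finger_force: 0.0
```

Call:
jog_arm(series=[[0, 0, 0.1, 0, 0, 0, 0.2], [0, 0, 0.3, 0, 0, 0, 0.1], [0, 0, 0.5, 0, 0, 0, 0], [0, 0, 0.7, 0, 0, 0, 0], [0, 0, 0.9, 0, 0, 0, 0], [0, 0, 1, 0, 0, 0, 0]])

```text
clock: 10.75
eef_pos: [422.9, 307.7, 220.4]
eef_rot: [3.139, -0.002, 1.671]
wrist_force: [0.4, 0.6, 1.0]
finger_gap: 93.7
finger_force: 0.0
```

```bash
python3 - <<'E'
from h import *
c=shot("top","t1");d=shot("wrist","w4")
im=np.zeros((400,800,3),np.uint8);im[:,:560]=d["frame"][:,40:600]
im[:240,560:]=cv2.resize(c["frame"][170:310,170:310],(240,240));cv2.imwrite("pics/a4.png",im[:,:,::-1])
E
```

```text
(no output)
```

View pics/a4.png

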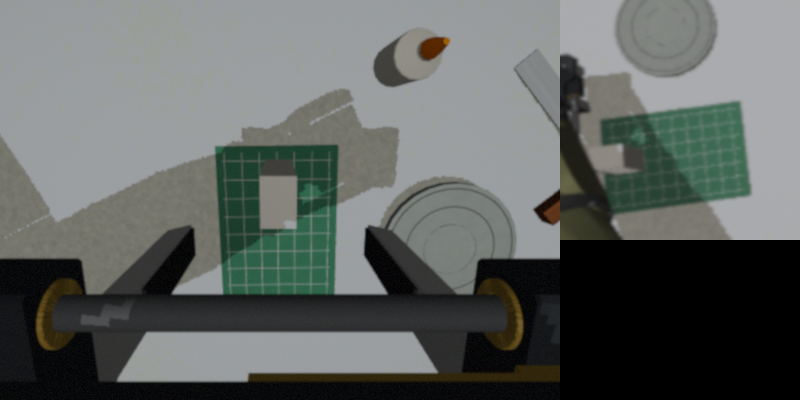

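The bookcase is upright on the mat (wrist view, top at (278,200)). Next is the lamp.

Call:
jog_arm(series=[[0.1, -0.2, 0, 0, 0, 0, 0], [0.2, -0.45, 0, 0, 0, 0, 0], [0.3, -0.7, 0, 0, 0, 0, 0], [0.39, -0.95, 0, 0, 0, 0, 0]])

```text
clock: 11.18
eef_pos: [469.1, 191.9, 215.9]
eef_rot: [-3.14, 0.0, 1.671]
wrist_force: [0.5, 0.5, -0.1]
finger_gap: 94.0
finger_force: 0.0
```

Call:
jog_arm(series=[[0.1, -0.25, 0, 0, 0, 0, 0], [0.2, -0.5, 0, 0, 0, 0, 0], [0.3, -0.75, 0, 0, 0, 0, 0], [0.39, -0.95, 0, 0, 0, 0, 0]])

```text
clock: 11.52
eef_pos: [516.1, 77.2, 216.0]
eef_rot: [-3.14, 0.0, 1.67]
wrist_force: [0.3, 0.5, 0.3]
finger_gap: 94.3
finger_force: 0.0
```

Call:
jog_arm(series=[[0.1, -0.25, 0, 0, 0, 0, 0], [0.2, -0.5, 0, 0, 0, 0, 0], [0.3, -0.75, 0, 0, 0, 0, 0], [0.39, -0.95, 0, 0, 0, 0, 0]])

```text
clock: 11.85
eef_pos: [562.8, -36.8, 215.8]
eef_rot: [-3.14, -0.0, 1.67]
wrist_force: [-0.6, 0.2, 0.6]
finger_gap: 93.8
finger_force: 0.0
```

Call:
jog_arm(series=[[0.1, -0.25, 0, 0, 0, 0, 0], [0.2, -0.5, 0, 0, 0, 0, 0], [0.3, -0.75, 0, 0, 0, 0, 0], [0.39, -0.95, 0, 0, 0, 0, 0]])

```text
clock: 12.18
eef_pos: [609.6, -150.8, 215.5]
eef_rot: [-3.14, -0.001, 1.67]
wrist_force: [0.3, -0.3, 0.1]
finger_gap: 93.9
finger_force: 0.0
```

Call:
jog_arm(series=[[0.1, -0.25, 0, 0, 0, 0, 0], [0.2, -0.5, 0, 0, 0, 0, 0], [0.3, -0.75, 0, 0, 0, 0, 0], [0.39, -0.95, 0, 0, 0, 0, 0], [0.39, -0.95, 0, 0, 0, 0, 0], [0.39, -0.95, 0, 0, 0, 0, 0]])

```text
clock: 12.68
eef_pos: [656.0, -263.5, 214.7]
eef_rot: [-3.139, -0.002, 1.669]
wrist_force: [-0.1, 1.1, -0.3]
finger_gap: 94.0
finger_force: 0.0
```

Call:
jog_arm(series=[[0, 0.024, -0.2, 0, 0, 0, 0], [0, 0.024, -0.4, 0, 0, 0, 0], [0, 0.024, -0.6, 0, 0, 0, 0], [0, 0.024, -0.7, 0, 0, 0, 0.2], [0, 0.024, -0.775, 0, 0, 0, 0.3], [0, 0.024, -0.775, 0, 0, 0, 0.4]], grip_force=12)

```text
clock: 13.18
eef_pos: [655.9, -258.9, 122.7]
eef_rot: [-3.139, -0.001, 1.671]
wrist_force: [-0.5, 0.5, -0.3]
finger_gap: 77.5
finger_force: 0.0
```

Call:
jog_arm(series=[[0, 0, 0, 0, 0, 0, 0.5], [0, 0, 0, 0, 0, 0, 0.6], [0, 0, 0, 0, 0, 0, 1], [0, 0, 0, 0, 0, 0, 1], [0, 0, 0, 0, 0, 0, 1], [0, 0, 0, 0, 0, 0, 1], [0, 0, 0, 0, 0, 0, 1], [0, 0, 0, 0, 0, 0, 1]])

```text
clock: 13.85
eef_pos: [656.5, -259.9, 124.7]
eef_rot: [3.141, 0.0, 1.671]
wrist_force: [-1.5, -0.0, 3.4]
finger_gap: 40.0
finger_force: 12.0
```

Call:
jog_arm(series=[[0, 0, 0, 0, 0, 0, 1], [0, 0, 0, 0, 0, 0, 1], [0, 0, 0, 0, 0, 0, 1]])

```text
clock: 14.1
eef_pos: [656.5, -259.9, 124.7]
eef_rot: [3.141, 0.0, 1.671]
wrist_force: [-0.6, 1.1, 4.7]
finger_gap: 40.2
finger_force: 12.0
```

Call:
jog_arm(series=[[0, 0, 0.1, 0, 0, 0, 1], [0, 0, 0.2, 0, 0, 0, 1], [0, 0, 0.3, 0, 0, 0, 1], [0, 0, 0.45, 0, 0, 0, 1], [0, 0, 0.6, 0, 0, 0, 1], [0, 0, 0.75, 0, 0, 0, 1], [0, 0, 0.9, 0, 0, 0, 1], [0, 0, 1, 0, 0, 0, 1]])

```text
clock: 14.77
eef_pos: [656.7, -259.9, 247.7]
eef_rot: [3.139, 0.002, 1.671]
wrist_force: [0.1, -0.2, -0.7]
finger_gap: 40.0
finger_force: 12.0
```

Call:
jog_arm(series=[[-0.03, 0.06, 0.05, 0, 0, 0, 1], [-0.07, 0.16, 0.1, 0, 0, 0, 1], [-0.13, 0.29, 0.15, 0, 0, 0, 1], [-0.19, 0.42, 0.2, 0, 0, 0, 1], [-0.25, 0.56, 0.2, 0, 0, 0, 1], [-0.32, 0.7, 0.2, 0, 0, 0, 1], [-0.38, 0.83, 0.2, 0, 0, 0, 1]])

```text
clock: 15.35
eef_pos: [609.9, -158.8, 268.2]
eef_rot: [-3.141, -0.0, 1.671]
wrist_force: [0.6, 0.3, -1.1]
finger_gap: 39.5
finger_force: 12.0
```

Call:
jog_arm(series=[[-0.06, 0.14, 0, 0, 0, 0, 1], [-0.13, 0.28, 0, 0, 0, 0, 1], [-0.19, 0.42, 0, 0, 0, 0, 1], [-0.25, 0.56, 0, 0, 0, 0, 1], [-0.32, 0.7, 0, 0, 0, 0, 1], [-0.38, 0.83, 0, 0, 0, 0, 1]])

```text
clock: 15.85
eef_pos: [564.1, -59.3, 268.1]
eef_rot: [-3.141, -0.0, 1.671]
wrist_force: [-1.1, -0.2, -0.5]
finger_gap: 39.7
finger_force: 12.0
```

Call:
jog_arm(series=[[-0.06, 0.14, 0, 0, 0, 0, 1], [-0.13, 0.28, 0, 0, 0, 0, 1], [-0.19, 0.42, 0, 0, 0, 0, 1], [-0.25, 0.56, 0, 0, 0, 0, 1], [-0.32, 0.7, 0, 0, 0, 0, 1], [-0.38, 0.83, 0, 0, 0, 0, 1]])

```text
clock: 16.35
eef_pos: [518.4, 40.2, 268.1]
eef_rot: [-3.141, -0.0, 1.671]
wrist_force: [0.5, -0.2, -0.7]
finger_gap: 39.7
finger_force: 12.0
```

Call:
jog_arm(series=[[-0.06, 0.14, 0, 0, 0, 0, 1], [-0.13, 0.28, 0, 0, 0, 0, 1], [-0.19, 0.42, 0, 0, 0, 0, 1], [-0.25, 0.56, 0, 0, 0, 0, 1], [-0.32, 0.7, 0, 0, 0, 0, 1], [-0.38, 0.83, 0, 0, 0, 0, 1]])

```text
clock: 16.85
eef_pos: [472.8, 139.6, 268.1]
eef_rot: [-3.141, -0.0, 1.671]
wrist_force: [1.2, -0.0, -1.1]
finger_gap: 40.2
finger_force: 12.0
```

Call:
jog_arm(series=[[-0.06, 0.14, -0.1, 0, 0, 0, 1], [-0.13, 0.28, -0.2, 0, 0, 0, 1], [-0.19, 0.42, -0.3, 0, 0, 0, 1], [-0.25, 0.56, -0.4, 0, 0, 0, 1], [-0.32, 0.7, -0.5, 0, 0, 0, 1], [-0.38, 0.8, -0.6, 0, 0, 0, 1], [-0.38, 0.83, -0.6, 0, 0, 0, 1], [-0.38, 0.83, -0.6, 0, 0, 0, 1]])

```text
clock: 17.52
eef_pos: [427.8, 238.7, 196.3]
eef_rot: [-3.141, 0.0, 1.672]
wrist_force: [0.3, 0.4, 0.9]
finger_gap: 40.2
finger_force: 12.0
```

Call:
jog_arm(series=[[0, 0, -0.15, 0, 0, 0, 1], [0, 0, -0.3, 0, 0, 0, 1], [0, 0, -0.45, 0, 0, 0, 1], [0, 0, -0.55, 0, 0, 0, 1], [0, 0, -0.6, 0, 0, 0, 1], [0, 0, -0.63, 0, 0, 0, 1], [0, 0, -0.65, 0, 0, 0, 1], [0, 0, -0.65, 0, 0, 0, 1]])

```text
clock: 18.18
eef_pos: [428.7, 238.1, 118.8]
eef_rot: [3.141, -0.0, 1.67]
wrist_force: [0.2, 0.3, -0.4]
finger_gap: 39.8
finger_force: 12.0
```

Call:
jog_arm(series=[[0, 0, 0, 0, 0, 0, 0.5], [0, 0, 0, 0, 0, 0, 0.45], [0, 0, 0, 0, 0, 0, 0.4], [0, 0, 0, 0, 0, 0, 0.3], [0, 0, 0, 0, 0, 0, 0.2], [0, 0, 0, 0, 0, 0, 0.2]])

```text
clock: 18.68
eef_pos: [428.4, 238.2, 118.5]
eef_rot: [3.141, -0.0, 1.671]
wrist_force: [-0.0, 0.5, -0.3]
finger_gap: 72.9
finger_force: 0.0
```

Call:
jog_arm(series=[[0, 0, 0.1, 0, 0, 0, 0.2], [0, 0, 0.3, 0, 0, 0, 0.1], [0, 0, 0.5, 0, 0, 0, 0], [0, 0, 0.7, 0, 0, 0, 0], [0, 0, 0.8, 0, 0, 0, 0], [0, 0, 0.8, 0, 0, 0, 0]])

```text
clock: 19.18
eef_pos: [429.3, 238.6, 217.0]
eef_rot: [3.137, -0.002, 1.671]
wrist_force: [0.1, 0.5, 0.8]
finger_gap: 94.2
finger_force: 0.0
```

Call:
jog_arm(series=[[0.1, -0.15, 0, 0, 0, 0, 0], [0.23, -0.35, 0, 0, 0, 0, 0], [0.36, -0.55, 0, 0, 0, 0, 0], [0.492, -0.76, 0, 0, 0, 0, 0]])

```text
clock: 19.52
eef_pos: [487.6, 146.0, 213.2]
eef_rot: [-3.14, 0.0, 1.672]
wrist_force: [0.9, 0.8, 0.6]
finger_gap: 93.8
finger_force: 0.0
```

Call:
jog_arm(series=[[0.12, -0.19, 0, 0, 0, 0, 0], [0.25, -0.38, 0, 0, 0, 0, 0], [0.37, -0.57, 0, 0, 0, 0, 0], [0.492, -0.76, 0, 0, 0, 0, 0]])

```text
clock: 19.85
eef_pos: [546.7, 54.5, 213.0]
eef_rot: [-3.14, -0.0, 1.671]
wrist_force: [-0.1, -0.2, -0.5]
finger_gap: 94.0
finger_force: 0.0
```

Call:
jog_arm(series=[[0.12, -0.19, 0, 0, 0, -0.02, 0], [0.25, -0.38, 0, 0, 0, -0.04, 0], [0.37, -0.57, 0, 0, 0, -0.063, 0], [0.492, -0.76, 0, 0, 0, -0.063, 0]])

```text
clock: 20.18
eef_pos: [605.8, -36.7, 212.9]
eef_rot: [-3.14, -0.0, 1.569]
wrist_force: [-0.3, 0.8, 0.0]
finger_gap: 93.9
finger_force: 0.0
```

Call:
jog_arm(series=[[0.12, -0.19, 0, 0, 0, 0, 0], [0.25, -0.38, 0, 0, 0, 0, 0], [0.37, -0.57, 0, 0, 0, 0, 0], [0.492, -0.75, 0, 0, 0, 0, 0], [0.492, -0.75, 0, 0, 0, 0, 0], [0.492, -0.75, 0, 0, 0, 0, 0]])

```text
clock: 20.68
eef_pos: [664.4, -126.2, 212.1]
eef_rot: [-3.139, -0.001, 1.57]
wrist_force: [0.6, -0.3, -0.1]
finger_gap: 94.1
finger_force: 0.0
```

```bash
python3 - <<'E'
from h import *
c=shot("top","t2");d=shot("wrist","w5")
im=np.zeros((400,800,3),np.uint8);im[:,:560]=d["frame"][:,40:600]
im[:240,560:]=cv2.resize(c["frame"][190:310,180:300],(240,240));cv2.imwrite("pics/a5.png",im[:,:,::-1])
E
```

View pics/a5.png

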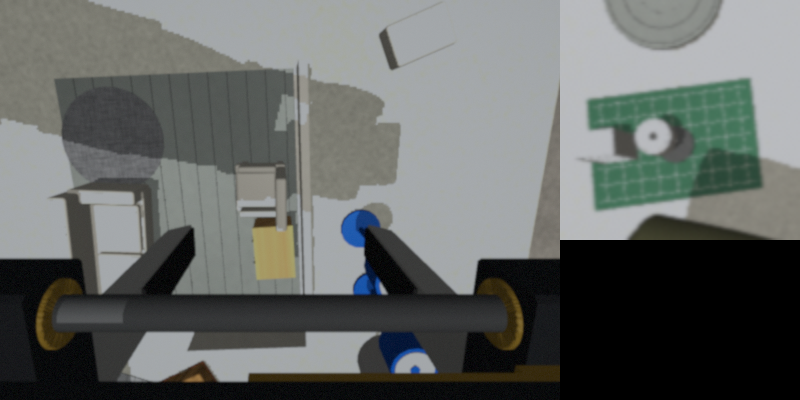

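The lamp is upright on the mat (inset (653,135)). The chair back is at (281,195) between the fingers. I'll check clearance to the blue lamps.

```bash
python3 - <<'E'
from h import *
a=load("w2");b=load("w3")
print(tri(ray(a,378,21),ray(b,246,22)),tri(ray(a,463,1),ray(b,330,2)))
E
```

```text
[ 758.09689396 -183.88515439  141.69646347] [ 775.48897828 -261.46112478  138.53873942]
```

Call:
jog_arm(series=[[0.009, 0, -0.2, 0, 0, 0, 0], [0.009, 0, -0.4, 0, 0, 0, 0.1], [0.009, 0, -0.6, 0, 0, 0, 0.1], [0.009, 0, -0.8, 0, 0, 0, 0.2], [0.009, 0, -0.9, 0, 0, 0, 0.3], [0.009, 0, -1, 0, 0, 0, 0.4], [0.009, 0, -1, 0, 0, 0, 0.5]], grip_force=15)

```text
clock: 21.37
eef_pos: [664.9, -124.7, 92.5]
eef_rot: [-3.139, -0.001, 1.572]
wrist_force: [-0.9, -0.5, 0.4]
finger_gap: 61.5
finger_force: 0.0
```

Call:
jog_arm(series=[[0, 0, 0, 0, 0, 0, 0.6], [0, 0, 0, 0, 0, 0, 0.7], [0, 0, 0, 0, 0, 0, 0.8], [0, 0, 0, 0, 0, 0, 1], [0, 0, 0, 0, 0, 0, 1], [0, 0, 0, 0, 0, 0, 1], [0, 0, 0, 0, 0, 0, 1], [0, 0, 0, 0, 0, 0, 1]])

```text
clock: 22.03
eef_pos: [665.7, -125.4, 94.4]
eef_rot: [3.142, 0.0, 1.572]
wrist_force: [1.5, -0.2, 0.7]
finger_gap: 8.8
finger_force: 15.0
```

Call:
jog_arm(series=[[0, 0, 0, 0, 0, 0, 1], [0, 0, 0, 0, 0, 0, 1], [0, 0, 0, 0, 0, 0, 1], [0, 0, 0, 0, 0, 0, 1], [0, 0, 0, 0, 0, 0, 1], [0, 0, 0, 0, 0, 0, 1]])

```text
clock: 22.53
eef_pos: [665.7, -125.4, 94.4]
eef_rot: [3.141, 0.0, 1.572]
wrist_force: [-0.5, -0.3, 1.9]
finger_gap: 8.9
finger_force: 15.0
```

Call:
jog_arm(series=[[0, 0, 0.1, 0, 0, 0, 1], [0, 0, 0.2, 0, 0, 0, 1], [0, 0, 0.3, 0, 0, 0, 1], [0, 0, 0.45, 0, 0, 0, 1], [0, 0, 0.6, 0, 0, 0, 1], [0, 0, 0.75, 0, 0, 0, 1], [0, 0, 0.9, 0, 0, 0, 1], [0, 0, 1, 0, 0, 0, 1]])

```text
clock: 23.2
eef_pos: [666.0, -125.5, 217.9]
eef_rot: [3.138, 0.001, 1.572]
wrist_force: [-1.3, 0.4, 0.4]
finger_gap: 8.6
finger_force: 15.0
```

Call:
jog_arm(series=[[-0.04, 0.06, 0, 0, 0, 0, 1], [-0.11, 0.16, 0, 0, 0, 0, 1], [-0.2, 0.29, 0, 0, 0, 0, 1], [-0.29, 0.42, 0, 0, 0, 0, 1], [-0.39, 0.56, 0, 0, 0, 0, 1], [-0.49, 0.7, 0, 0, 0, 0, 1], [-0.583, 0.83, 0, 0, 0, 0, 1]])

```text
clock: 23.78
eef_pos: [594.3, -24.5, 213.7]
eef_rot: [-3.141, -0.0, 1.572]
wrist_force: [0.2, 0.5, -0.5]
finger_gap: 9.1
finger_force: 15.0
```

Call:
jog_arm(series=[[-0.1, 0.14, 0, 0, 0, 0, 1], [-0.2, 0.28, 0, 0, 0, 0, 1], [-0.29, 0.42, 0, 0, 0, 0, 1], [-0.39, 0.56, 0, 0, 0, 0, 1], [-0.49, 0.7, 0, 0, 0, 0, 1], [-0.583, 0.83, 0, 0, 0, 0, 1]])

```text
clock: 24.28
eef_pos: [524.2, 74.9, 213.7]
eef_rot: [-3.141, -0.0, 1.572]
wrist_force: [0.0, 0.3, 0.1]
finger_gap: 8.6
finger_force: 15.0
```

Call:
jog_arm(series=[[-0.1, 0.14, -0.1, 0, 0, 0, 1], [-0.2, 0.28, -0.2, 0, 0, 0, 1], [-0.29, 0.42, -0.3, 0, 0, 0, 1], [-0.39, 0.56, -0.35, 0, 0, 0, 1], [-0.49, 0.7, -0.4, 0, 0, 0, 1], [-0.583, 0.83, -0.4, 0, 0, 0, 1], [-0.583, 0.83, -0.4, 0, 0, 0, 1], [-0.583, 0.83, -0.4, 0, 0, 0, 1]])

```text
clock: 24.95
eef_pos: [454.9, 173.9, 166.1]
eef_rot: [-3.141, 0.0, 1.574]
wrist_force: [0.1, -0.9, -0.7]
finger_gap: 9.0
finger_force: 15.0
```

Call:
jog_arm(series=[[0, 0, -0.15, 0, 0, 0, 1], [0, 0, -0.3, 0, 0, 0, 1], [0, 0, -0.45, 0, 0, 0, 1], [0, 0, -0.55, 0, 0, 0, 1], [0, 0, -0.6, 0, 0, 0, 1], [0, 0, -0.63, 0, 0, 0, 1], [0, 0, -0.65, 0, 0, 0, 1], [0, 0, -0.65, 0, 0, 0, 1]])

```text
clock: 25.62
eef_pos: [456.0, 173.2, 88.5]
eef_rot: [3.141, -0.0, 1.572]
wrist_force: [0.6, 0.1, 0.4]
finger_gap: 8.8
finger_force: 15.0
```

Call:
jog_arm(series=[[0, 0, 0, 0, 0, 0, 0.8], [0, 0, 0, 0, 0, 0, 0.7], [0, 0, 0, 0, 0, 0, 0.6], [0, 0, 0, 0, 0, 0, 0.5], [0, 0, 0, 0, 0, 0, 0.4], [0, 0, 0, 0, 0, 0, 0.4]])

```text
clock: 26.12
eef_pos: [455.8, 173.4, 88.5]
eef_rot: [3.141, -0.0, 1.572]
wrist_force: [0.0, 0.7, -0.6]
finger_gap: 45.6
finger_force: 0.0
```

Call:
jog_arm(series=[[0, 0, 0.1, 0, 0, 0, 0.4], [0, 0, 0.3, 0, 0, 0, 0.3], [0, 0, 0.5, 0, 0, 0, 0], [0, 0, 0.7, 0, 0, 0, 0], [0, 0, 0.9, 0, 0, 0, 0], [0, 0, 1, 0, 0, 0, 0]])

```text
clock: 26.62
eef_pos: [456.4, 173.6, 211.3]
eef_rot: [3.138, -0.001, 1.572]
wrist_force: [0.4, -0.1, 0.0]
finger_gap: 85.7
finger_force: 0.0
```

Call:
jog_arm(series=[[0.1, -0.15, 0, 0, 0, -0.05, 0], [0.2, -0.35, 0, 0, 0, -0.11, 0], [0.3, -0.55, 0, 0, 0, -0.18, 0], [0.422, -0.765, 0, 0, 0, -0.24, 0]])

```text
clock: 26.95
eef_pos: [506.6, 80.8, 208.6]
eef_rot: [3.141, -0.0, 1.19]
wrist_force: [-0.4, 0.9, -0.0]
finger_gap: 94.0
finger_force: 0.0
```

Call:
jog_arm(series=[[0.1, -0.19, 0, 0, 0, -0.06, 0], [0.21, -0.38, 0, 0, 0, -0.12, 0], [0.32, -0.57, 0, 0, 0, -0.18, 0], [0.422, -0.765, 0, 0, 0, -0.24, 0]])

```text
clock: 27.28
eef_pos: [557.6, -11.4, 208.3]
eef_rot: [3.142, -0.0, 0.813]
wrist_force: [-0.2, -0.1, -1.2]
finger_gap: 94.6
finger_force: 0.0
```

Call:
jog_arm(series=[[0.1, -0.19, 0, 0, 0, -0.06, 0], [0.21, -0.38, 0, 0, 0, -0.12, 0], [0.32, -0.57, 0, 0, 0, -0.18, 0], [0.422, -0.765, 0, 0, 0, -0.24, 0]])

```text
clock: 27.62
eef_pos: [608.2, -103.2, 208.3]
eef_rot: [-3.141, 0.0, 0.436]
wrist_force: [-0.3, 0.6, -0.1]
finger_gap: 93.9
finger_force: 0.0
```

Call:
jog_arm(series=[[0.1, -0.19, 0, 0, 0, -0.06, 0], [0.21, -0.38, 0, 0, 0, -0.12, 0], [0.32, -0.57, 0, 0, 0, -0.18, 0], [0.422, -0.765, 0, 0, 0, -0.24, 0], [0.422, -0.765, 0, 0, 0, -0.24, 0], [0.422, -0.765, 0, 0, 0, -0.24, 0]])

```text
clock: 28.12
eef_pos: [658.2, -194.6, 207.4]
eef_rot: [-3.141, 0.001, 0.063]
wrist_force: [-0.2, 0.2, 0.5]
finger_gap: 94.0
finger_force: 0.0
```

```bash
python3 - <<'E'
from h import *
c=shot("top","t3");d=shot("wrist","w6")
im=np.zeros((400,800,3),np.uint8);im[:,:560]=d["frame"][:,40:600]
im[:240,560:]=cv2.resize(c["frame"][190:310,180:300],(240,240));cv2.imwrite("pics/a6.png",im[:,:,::-1])
hsv=cv2.cvtColor(d["frame"],cv2.COLOR_RGB2HSV)
m=cv2.inRange(hsv,(10,90,60),(28,255,255));m[:60]=0;m[230:]=0
cs,_=cv2.findContours(m,cv2.RETR_EXTERNAL,cv2.CHAIN_APPROX_NONE)
for k in cs:
    if cv2.contourArea(k)>300:
        r=cv2.minAreaRect(k);q=cv2.boxPoints(r);P=np.array([onz(d,*p,54.5)[:2] for p in q]);print(r,P.round(1).tolist(),P.mean(0))
from cell import manip;s=manip.read_state();print(s["eef_pos"],s["eef_rot"])
E
```

```text
((319.0, 186.0), (44.0, 58.0), 90.0) [[680.8, -164.2], [684.4, -219.2], [641.3, -222.9], [637.6, -166.2]] [ 661.03229652 -193.11395857]
[ 658.09887268 -193.15618437  208.19991871] [-3.14127009e+00  3.80436671e-04  6.56461483e-02]
```

View pics/a6.png

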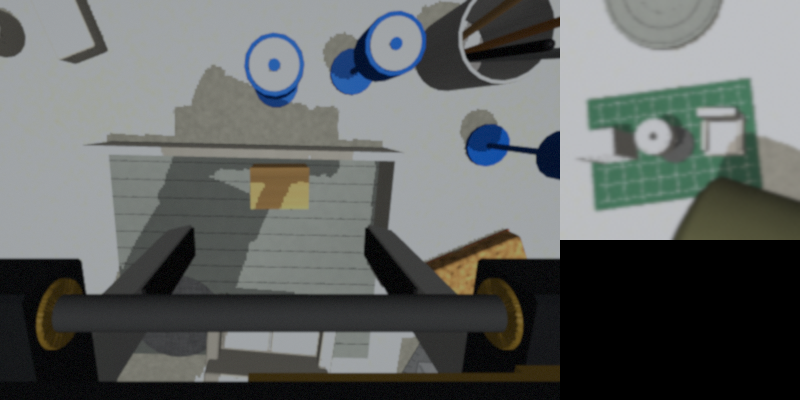

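All three stand on the mat and the chest is in place at (280,187) in the crop, now free. Descending onto it.

Call:
jog_arm(series=[[0.01, 0, -0.2, 0, 0, 0, 0], [0.01, 0, -0.45, 0, 0, 0, 0], [0.01, 0, -0.7, 0, 0, 0, 0], [0.01, 0, -0.9, 0, 0, 0, 0], [0.01, 0, -0.9, 0, 0, 0, 0]])

```text
clock: 28.63
eef_pos: [657.3, -191.9, 95.3]
eef_rot: [-3.138, 0.007, 0.066]
wrist_force: [0.3, 0.1, -1.2]
finger_gap: 93.9
finger_force: 0.0
```

Call:
jog_arm(series=[[0, 0, -0.15, 0, 0, 0, 0], [0, 0, -0.3, 0, 0, 0, 0], [0, 0, -0.45, 0, 0, 0, 0], [0, 0, -0.55, 0, 0, 0, 0], [0, 0, -0.6, 0, 0, 0, 0], [0, 0, -0.6, 0, 0, 0, 0]])

```text
clock: 29.13
eef_pos: [659.4, -193.4, 28.2]
eef_rot: [-3.141, 0.001, 0.065]
wrist_force: [-0.3, 0.7, 0.0]
finger_gap: 94.0
finger_force: 0.0
```

Call:
jog_arm(series=[[0, 0, 0, 0, 0, 0, 0.3], [0, 0, 0, 0, 0, 0, 0.4], [0, 0, 0, 0, 0, 0, 0.5], [0, 0, 0, 0, 0, 0, 1], [0, 0, 0, 0, 0, 0, 1], [0, 0, 0, 0, 0, 0, 1], [0, 0, 0, 0, 0, 0, 1], [0, 0, 0, 0, 0, 0, 1]], grip_force=20)

```text
clock: 29.8
eef_pos: [659.6, -193.9, 28.6]
eef_rot: [3.142, -0.0, 0.064]
wrist_force: [-0.9, 0.3, 1.5]
finger_gap: 55.4
finger_force: 20.0
```

Call:
jog_arm(series=[[0, 0, 0.1, 0, 0, 0, 1], [0, 0, 0.2, 0, 0, 0, 1], [0, 0, 0.3, 0, 0, 0, 1], [0, 0, 0.45, 0, 0, 0, 1], [0, 0, 0.6, 0, 0, 0, 1], [0, 0, 0.75, 0, 0, 0, 1], [0, 0, 0.9, 0, 0, 0, 1], [0, 0, 1, 0, 0, 0, 1]])

```text
clock: 30.47
eef_pos: [660.0, -194.0, 151.9]
eef_rot: [3.14, -0.003, 0.064]
wrist_force: [-1.3, 0.6, -1.5]
finger_gap: 55.5
finger_force: 20.0
```

```bash
python3 - <<'E'
from h import *
# ring marks / rim: detect edges near the predicted rim circle (z=35) by radial gradient, cast to plane, fit circle
for tag in("top0","side0","w4"):
    c=load(tag);g=cv2.GaussianBlur(cv2.cvtColor(c["frame"],cv2.COLOR_RGB2GRAY),(3,3),0).astype(np.float32)
    C=np.array([623.,255.])
    for it in range(3):
        P=[]
        for th in np.linspace(0,2*np.pi,180,endpoint=False):
            rr=np.arange(68,82,.25);pts=np.array([proj(c,[C[0]+r*np.cos(th),C[1]+r*np.sin(th),35]) for r in rr]).astype(np.float32)
            if pts.min()<1 or pts[:,0].max()>638 or pts[:,1].max()>398: continue
            v=cv2.remap(g,pts[:,:1],pts[:,1:],cv2.INTER_LINEAR)[:,0]
            d=np.abs(np.gradient(v));k=d.argmax()
            if d[k]>0.6: P.append([C[0]+rr[k]*np.cos(th),C[1]+rr[k]*np.sin(th)])
        P=np.array(P)
        for _ in range(5):
            A=np.c_[2*P,np.ones(len(P))];x=np.linalg.lstsq(A,(P**2).sum(1),rcond=None)[0];R=np.sqrt(x[2]+x[0]**2+x[1]**2)
            e=np.abs(np.linalg.norm(P-x[:2],axis=1)-R);P=P[e<=max(1.5,np.percentile(e,85))]
        C=x[:2]
    print(tag,C.round(1),R.round(1),len(P))
E
```

```text
top0 [617.2 250.4] 75.6 140
side0 [621.3 256.6] 76.5 102
w4 [620.2 253.3] 74.0 78
```

Call:
jog_arm(series=[[-0.01, 0.08, 0, 0, 0, 0, 1], [-0.02, 0.2, 0, 0, 0, 0, 1], [-0.04, 0.35, 0, 0, 0, 0, 1], [-0.05, 0.5, 0, 0, 0, 0, 1], [-0.06, 0.65, 0, 0, 0, 0, 1], [-0.07, 0.8, 0, 0, 0, 0, 1], [-0.082, 0.93, 0, 0, 0, 0, 1]])

```text
clock: 31.05
eef_pos: [648.8, -79.2, 147.2]
eef_rot: [-3.141, 0.002, 0.065]
wrist_force: [0.4, -0.2, -0.7]
finger_gap: 55.5
finger_force: 20.0
```

Call:
jog_arm(series=[[-0.02, 0.15, 0, 0, 0, 0, 1], [-0.03, 0.3, 0, 0, 0, 0, 1], [-0.04, 0.46, 0, 0, 0, 0, 1], [-0.06, 0.62, 0, 0, 0, 0, 1], [-0.07, 0.78, 0, 0, 0, 0, 1], [-0.082, 0.93, 0, 0, 0, 0, 1]])

```text
clock: 31.55
eef_pos: [638.9, 31.8, 147.5]
eef_rot: [-3.141, 0.001, 0.065]
wrist_force: [0.7, -0.1, -0.6]
finger_gap: 56.2
finger_force: 20.0
```

Call:
jog_arm(series=[[-0.02, 0.15, 0, 0, 0, 0, 1], [-0.03, 0.3, 0, 0, 0, 0, 1], [-0.04, 0.46, 0, 0, 0, 0, 1], [-0.06, 0.62, 0, 0, 0, 0, 1], [-0.07, 0.78, 0, 0, 0, 0, 1], [-0.082, 0.93, 0, 0, 0, 0, 1]])

```text
clock: 32.05
eef_pos: [628.8, 143.3, 147.5]
eef_rot: [3.142, 0.001, 0.065]
wrist_force: [0.4, -0.5, -1.5]
finger_gap: 56.0
finger_force: 20.0
```

Call:
jog_arm(series=[[-0.02, 0.15, 0, 0, 0, 0, 1], [-0.03, 0.3, 0, 0, 0, 0, 1], [-0.04, 0.46, 0, 0, 0, 0, 1], [-0.06, 0.62, 0, 0, 0, 0, 1], [-0.07, 0.78, 0, 0, 0, 0, 1], [-0.082, 0.93, 0, 0, 0, 0, 1], [-0.082, 0.93, 0, 0, 0, 0, 1], [-0.082, 0.93, 0, 0, 0, 0, 1]])

```text
clock: 32.72
eef_pos: [619.0, 253.9, 147.5]
eef_rot: [3.141, 0.001, 0.066]
wrist_force: [0.0, -0.2, -1.0]
finger_gap: 56.0
finger_force: 20.0
```

```bash
python3 - <<'E'
from h import *
d=shot("wrist","w7")
cv2.imwrite("pics/a7.png",d["frame"][:,:,::-1])
from cell import manip;s=manip.read_state();print(s["eef_pos"],s["eef_rot"],proj(d,[620.5,253,35]))
E
```

```text
[619.38945618 252.96491689 147.69112658] [3.14116378e+00 1.06547687e-03 6.48661497e-02] [320.42454676 197.3139696 ]
```

View pics/a7.png

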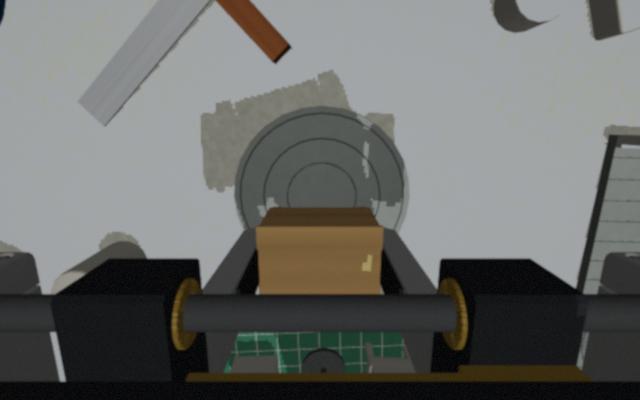

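```bash
python3 - <<'E'
from h import *
d=load("w7")
for p in((322,107),(322,162),(235,190),(409,190),(287,193),(357,193)): print(p,onz(d,*p,35).round(1))
E
```

```text
(322, 107) [694.5 256.7  35. ]
(322, 162) [650.6 253.7  35. ]
(235, 190) [622.1 325.5  35. ]
(409, 190) [631.8 178.7  35. ]
(287, 193) [622.4 281.5  35. ]
(357, 193) [626.3 222.3  35. ]
```

The ring centre works out at about (620,252), so the chest is above it. Lowering.

Call:
jog_arm(series=[[0.01, -0.01, -0.15, 0, 0, 0, 1], [0.01, -0.01, -0.3, 0, 0, 0, 1], [0.01, -0.01, -0.45, 0, 0, 0, 1], [0.01, -0.01, -0.6, 0, 0, 0, 1], [0.01, -0.01, -0.7, 0, 0, 0, 1], [0.01, -0.01, -0.75, 0, 0, 0, 1], [0.01, -0.01, -0.78, 0, 0, 0, 1], [0.01, -0.01, -0.78, 0, 0, 0, 1]])

```text
clock: 33.43
eef_pos: [621.4, 251.1, 54.6]
eef_rot: [3.142, 0.0, 0.064]
wrist_force: [-0.3, -0.0, -1.2]
finger_gap: 55.9
finger_force: 20.0
```

Call:
jog_arm(series=[[0, 0, 0, 0, 0, 0, 0.35], [0, 0, 0, 0, 0, 0, 0.3], [0, 0, 0, 0, 0, 0, 0.2], [0, 0, 0, 0, 0, 0, 0.1], [0, 0, 0, 0, 0, 0, 0], [0, 0, 0, 0, 0, 0, 0], [0, 0, 0, 0, 0, 0, 0]])

```text
clock: 34.02
eef_pos: [621.4, 251.4, 54.8]
eef_rot: [-3.142, -0.0, 0.064]
wrist_force: [-0.3, 0.1, 0.1]
finger_gap: 93.1
finger_force: 0.0
```

Call:
jog_arm(series=[[0, 0, 0.1, 0, 0, 0, 0], [0, 0, 0.3, 0, 0, 0, 0], [0, 0, 0.5, 0, 0, 0, 0], [0, 0, 0.7, 0, 0, 0, 0], [0, 0, 0.9, 0, 0, 0, 0], [0, 0, 1, 0, 0, 0, 0]])

```text
clock: 34.52
eef_pos: [622.1, 251.6, 179.1]
eef_rot: [-3.14, -0.004, 0.064]
wrist_force: [-0.0, 0.5, 0.8]
finger_gap: 94.0
finger_force: 0.0
```

Call:
jog_arm(series=[[-0.1, 0, 0.2, 0, 0, 0, 0], [-0.3, 0, 0.4, 0, 0, 0, 0], [-0.5, 0, 0.4, 0, 0, 0, 0], [-0.7, 0, 0.4, 0, 0, 0, 0], [-0.7, 0, 0.4, 0, 0, 0, 0], [-0.7, 0, 0.4, 0, 0, 0, 0]])

```text
clock: 35.02
eef_pos: [536.9, 251.5, 223.5]
eef_rot: [-3.141, -0.001, 0.065]
wrist_force: [-0.6, -1.0, 0.9]
finger_gap: 93.8
finger_force: 0.0
```

```bash
python3 - <<'E'
from h import *
d=shot("wrist","w8")
hsv=cv2.cvtColor(d["frame"],cv2.COLOR_RGB2HSV)
m=cv2.inRange(hsv,(10,90,60),(28,255,255));m[230:]=0
cs,_=cv2.findContours(m,cv2.RETR_EXTERNAL,cv2.CHAIN_APPROX_NONE)
for k in cs:
    if cv2.contourArea(k)>300:
        r=cv2.minAreaRect(k);q=cv2.boxPoints(r);P=np.array([onz(d,*p,79)[:2] for p in q]);print(r,P.round(1).tolist(),P.mean(0))
cv2.imwrite("pics/a8.png",cv2.resize(d["frame"][:,:,::-1],(512,320)))
from cell import manip;s=manip.read_state();print(s["eef_pos"],s["eef_rot"])
E
```

```text
((100.0, 183.5), (17.0, 32.0), 90.0) [[538.3, 471.5], [540.2, 441.7], [523.9, 442.9], [522.0, 473.0]] [531.10043588 457.25028729]
((325.5, 99.0), (48.0, 63.0), 90.0) [[639.0, 280.3], [642.6, 225.5], [601.9, 221.8], [598.2, 278.4]] [620.42173395 251.50566689]
[537.54264922 251.44326819 223.19871509] [-3.14148653e+00 -6.17312991e-04  6.41655394e-02]
```

View pics/a8.png

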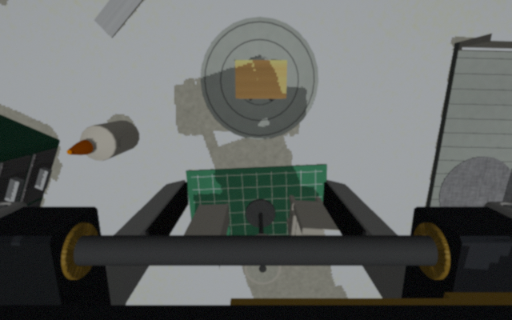

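The chest is centred on the turntable and let go. Next the armchair goes back.

Call:
jog_arm(series=[[-0.1, -0.1, 0, 0, 0, 0.06, 0], [-0.2, -0.2, 0, 0, 0, 0.13, 0], [-0.3, -0.3, 0, 0, 0, 0.2, 0], [-0.4, -0.4, 0, 0, 0, 0.27, 0], [-0.5, -0.5, 0, 0, 0, 0.34, 0], [-0.6, -0.6, 0, 0, 0, 0.41, 0], [-0.68, -0.65, 0, 0, 0, 0.48, 0]])

```text
clock: 35.65
eef_pos: [455.9, 172.3, 222.6]
eef_rot: [-3.142, 0.0, 0.822]
wrist_force: [0.9, 0.3, -0.0]
finger_gap: 93.8
finger_force: 0.0
```

Call:
jog_arm(series=[[0, 0, 0, 0, 0, 0.07, 0], [0, 0, 0, 0, 0, 0.14, 0], [0, 0, 0, 0, 0, 0.21, 0], [0, 0, 0, 0, 0, 0.28, 0], [0, 0, 0, 0, 0, 0.35, 0], [0, 0, 0, 0, 0, 0.42, 0], [0, 0, 0, 0, 0, 0.48, 0], [0, 0, 0, 0, 0, 0.48, 0]])

```text
clock: 36.32
eef_pos: [456.5, 173.2, 222.5]
eef_rot: [-3.141, 0.0, 1.576]
wrist_force: [0.4, 0.6, -0.4]
finger_gap: 93.9
finger_force: 0.0
```

Call:
jog_arm(series=[[0, 0, -0.05, 0, 0, 0, 0], [0, 0, -0.1, 0, 0, 0, 0], [0, 0, -0.1, 0, 0, 0, 0], [0, 0, -0.1, 0, 0, 0, 0]])

```text
clock: 36.65
eef_pos: [455.6, 173.3, 210.2]
eef_rot: [-3.14, 0.0, 1.57]
wrist_force: [-0.2, -0.7, 0.2]
finger_gap: 94.1
finger_force: 0.0
```

Call:
jog_arm(series=[[0, 0, -0.2, 0, 0, 0, 0], [0, 0, -0.4, 0, 0, 0, 0.1], [0, 0, -0.6, 0, 0, 0, 0.1], [0, 0, -0.8, 0, 0, 0, 0.2], [0, 0, -0.9, 0, 0, 0, 0.3], [0, 0, -1, 0, 0, 0, 0.4], [0, 0, -1, 0, 0, 0, 0.5]], grip_force=15)

```text
clock: 37.23
eef_pos: [454.9, 173.1, 88.8]
eef_rot: [-3.138, 0.001, 1.571]
wrist_force: [-0.1, -0.8, -0.7]
finger_gap: 61.4
finger_force: 0.0
```

Call:
jog_arm(series=[[0, 0, 0, 0, 0, 0, 0.6], [0, 0, 0, 0, 0, 0, 0.7], [0, 0, 0, 0, 0, 0, 0.8], [0, 0, 0, 0, 0, 0, 1], [0, 0, 0, 0, 0, 0, 1], [0, 0, 0, 0, 0, 0, 1], [0, 0, 0, 0, 0, 0, 1], [0, 0, 0, 0, 0, 0, 1]])

```text
clock: 37.9
eef_pos: [455.8, 173.4, 90.9]
eef_rot: [3.141, -0.0, 1.572]
wrist_force: [-1.1, -0.0, -1.7]
finger_gap: 8.9
finger_force: 15.0
```

Call:
jog_arm(series=[[0, 0, 0, 0, 0, 0, 1], [0, 0, 0, 0, 0, 0, 1], [0, 0, 0, 0, 0, 0, 1], [0, 0, 0, 0, 0, 0, 1]])

```text
clock: 38.23
eef_pos: [455.7, 173.4, 90.7]
eef_rot: [-3.141, 0.0, 1.572]
wrist_force: [-0.3, -0.9, -0.4]
finger_gap: 9.1
finger_force: 15.0
```

Call:
jog_arm(series=[[0, 0, 0.1, 0, 0, 0, 1], [0, 0, 0.2, 0, 0, 0, 1], [0, 0, 0.3, 0, 0, 0, 1], [0, 0, 0.45, 0, 0, 0, 1], [0, 0, 0.6, 0, 0, 0, 1], [0, 0, 0.75, 0, 0, 0, 1], [0, 0, 0.9, 0, 0, 0, 1], [0, 0, 1, 0, 0, 0, 1]])

```text
clock: 38.9
eef_pos: [456.0, 173.4, 212.5]
eef_rot: [3.14, -0.0, 1.572]
wrist_force: [0.9, 0.3, -0.2]
finger_gap: 9.0
finger_force: 15.0
```

Call:
jog_arm(series=[[0.04, -0.06, 0, 0, 0, 0, 1], [0.11, -0.16, 0, 0, 0, 0, 1], [0.2, -0.29, 0, 0, 0, 0, 1], [0.29, -0.42, 0, 0, 0, 0, 1], [0.39, -0.56, 0, 0, 0, 0, 1], [0.49, -0.7, 0, 0, 0, 0, 1], [0.583, -0.83, 0, 0, 0, 0, 1]])

```text
clock: 39.48
eef_pos: [526.2, 72.2, 209.6]
eef_rot: [-3.14, 0.0, 1.572]
wrist_force: [-0.2, 0.8, -0.1]
finger_gap: 9.2
finger_force: 15.0
```

Call:
jog_arm(series=[[0.1, -0.14, 0, 0, 0, 0, 1], [0.2, -0.28, 0, 0, 0, 0, 1], [0.29, -0.42, 0, 0, 0, 0, 1], [0.39, -0.56, 0, 0, 0, 0, 1], [0.49, -0.7, 0, 0, 0, 0, 1], [0.583, -0.83, 0, 0, 0, 0, 1]])

```text
clock: 39.98
eef_pos: [596.1, -27.5, 209.4]
eef_rot: [-3.14, -0.0, 1.571]
wrist_force: [0.3, 0.5, -0.9]
finger_gap: 8.8
finger_force: 15.0
```

Call:
jog_arm(series=[[0.1, -0.14, 0, 0, 0, 0, 1], [0.2, -0.28, 0, 0, 0, 0, 1], [0.29, -0.42, 0, 0, 0, 0, 1], [0.39, -0.56, 0, 0, 0, 0, 1], [0.49, -0.7, 0, 0, 0, 0, 1], [0.583, -0.83, 0, 0, 0, 0, 1], [0.583, -0.83, 0, 0, 0, 0, 1], [0.583, -0.83, 0, 0, 0, 0, 1]])

```text
clock: 40.65
eef_pos: [665.4, -126.4, 208.9]
eef_rot: [-3.14, -0.001, 1.571]
wrist_force: [-0.2, -0.3, -0.8]
finger_gap: 8.9
finger_force: 15.0
```

Lower from 209 to 98 (−0.925).

Call:
jog_arm(series=[[0, 0.005, -0.2, 0, 0, 0, 1], [0, 0.005, -0.4, 0, 0, 0, 1], [0, 0.005, -0.6, 0, 0, 0, 1], [0, 0.005, -0.75, 0, 0, 0, 1], [0, 0.005, -0.85, 0, 0, 0, 1], [0, 0.005, -0.9, 0, 0, 0, 1], [0, 0.005, -0.92, 0, 0, 0, 1], [0, 0.005, -0.925, 0, 0, 0, 1]])

```text
clock: 41.32
eef_pos: [665.8, -124.7, 100.2]
eef_rot: [3.141, 0.0, 1.572]
wrist_force: [-0.2, -0.1, -0.7]
finger_gap: 8.7
finger_force: 15.0
```

Call:
jog_arm(series=[[0, 0, 0, 0, 0, 0, 1], [0, 0, 0, 0, 0, 0, 1], [0, 0, 0, 0, 0, 0, 0.8], [0, 0, 0, 0, 0, 0, 0.7], [0, 0, 0, 0, 0, 0, 0.6], [0, 0, 0, 0, 0, 0, 0.5], [0, 0, 0, 0, 0, 0, 0.4], [0, 0, 0, 0, 0, 0, 0.4]])

```text
clock: 41.98
eef_pos: [665.6, -124.8, 99.8]
eef_rot: [-3.142, 0.0, 1.572]
wrist_force: [0.0, 0.2, -0.8]
finger_gap: 45.1
finger_force: 0.0
```

Call:
jog_arm(series=[[0, 0, 0.1, 0, 0, 0, 0.4], [0, 0, 0.3, 0, 0, 0, 0.3], [0, 0, 0.5, 0, 0, 0, 0], [0, 0, 0.7, 0, 0, 0, 0], [0, 0, 0.9, 0, 0, 0, 0], [0, 0, 1, 0, 0, 0, 0]])

```text
clock: 42.48
eef_pos: [666.2, -125.0, 224.2]
eef_rot: [3.137, 0.001, 1.572]
wrist_force: [0.1, -1.2, 0.3]
finger_gap: 85.7
finger_force: 0.0
```

Call:
jog_arm(series=[[-0.1, 0.15, 0, 0, 0, 0, 0], [-0.23, 0.35, 0, 0, 0, 0, 0], [-0.36, 0.55, 0, 0, 0, 0, 0], [-0.495, 0.757, 0, 0, 0, 0, 0]])

```text
clock: 42.82
eef_pos: [605.3, -33.2, 219.6]
eef_rot: [-3.141, -0.0, 1.571]
wrist_force: [0.1, -0.0, -0.4]
finger_gap: 93.9
finger_force: 0.0
```

Call:
jog_arm(series=[[-0.12, 0.19, 0, 0, 0, 0, 0], [-0.25, 0.38, 0, 0, 0, 0, 0], [-0.37, 0.57, 0, 0, 0, 0, 0], [-0.495, 0.757, 0, 0, 0, 0, 0]])

```text
clock: 43.15
eef_pos: [545.9, 57.9, 219.9]
eef_rot: [3.142, -0.0, 1.572]
wrist_force: [0.1, 0.7, -0.5]
finger_gap: 93.8
finger_force: 0.0
```

Call:
jog_arm(series=[[-0.12, 0.19, 0, 0, 0, 0.02, 0], [-0.25, 0.38, 0, 0, 0, 0.04, 0], [-0.37, 0.57, 0, 0, 0, 0.06, 0], [-0.495, 0.757, 0, 0, 0, 0.063, 0]])

```text
clock: 43.48
eef_pos: [486.5, 148.7, 219.9]
eef_rot: [3.141, -0.0, 1.673]
wrist_force: [0.2, -0.2, 0.6]
finger_gap: 93.9
finger_force: 0.0
```

Call:
jog_arm(series=[[-0.12, 0.19, 0, 0, 0, 0, 0], [-0.25, 0.38, 0, 0, 0, 0, 0], [-0.37, 0.57, 0, 0, 0, 0, 0], [-0.495, 0.757, 0, 0, 0, 0, 0], [-0.495, 0.757, 0, 0, 0, 0, 0], [-0.495, 0.757, 0, 0, 0, 0, 0]])

```text
clock: 43.98
eef_pos: [427.6, 239.2, 220.0]
eef_rot: [3.141, 0.0, 1.673]
wrist_force: [-0.3, 0.2, 0.1]
finger_gap: 94.0
finger_force: 0.0
```

```bash
python3 - <<'E'
from h import *
d=shot("wrist","w9");c=shot("top","t4")
im=np.zeros((400,800,3),np.uint8);im[:,:500]=d["frame"][:,70:570]
im[:300,500:]=cv2.resize(c["frame"][140:240,340:440],(300,300));cv2.imwrite("pics/a9.png",im[:,:,::-1])
E
```

```text
(no output)
```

View pics/a9.png

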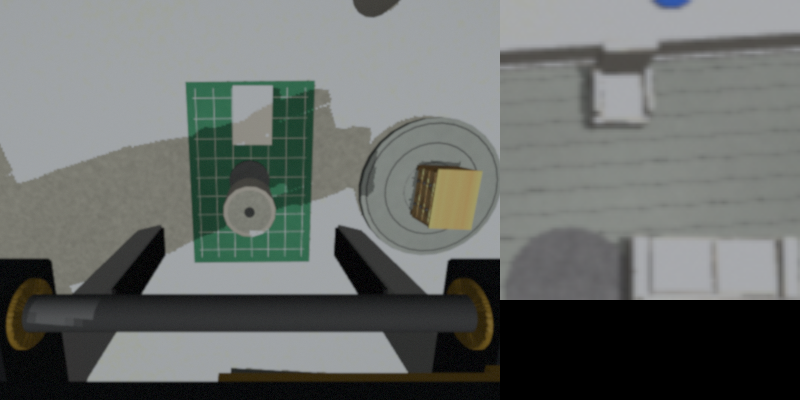

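The armchair stands upright in the room at (622,95) in the inset. The lamp is under the gripper.

Call:
jog_arm(series=[[0.007, -0.008, -0.2, 0, 0, 0, 0], [0.007, -0.008, -0.4, 0, 0, 0, 0], [0.007, -0.008, -0.6, 0, 0, 0, 0.1], [0.007, -0.008, -0.75, 0, 0, 0, 0.2], [0.007, -0.008, -0.83, 0, 0, 0, 0.3], [0.007, -0.008, -0.83, 0, 0, 0, 0.4]], grip_force=12)

```text
clock: 44.58
eef_pos: [428.6, 236.5, 118.5]
eef_rot: [-3.139, 0.001, 1.67]
wrist_force: [0.8, -0.5, 0.1]
finger_gap: 70.8
finger_force: 0.0
```

Call:
jog_arm(series=[[0, 0, 0, 0, 0, 0, 0.5], [0, 0, 0, 0, 0, 0, 0.6], [0, 0, 0, 0, 0, 0, 1], [0, 0, 0, 0, 0, 0, 1], [0, 0, 0, 0, 0, 0, 1], [0, 0, 0, 0, 0, 0, 1], [0, 0, 0, 0, 0, 0, 1], [0, 0, 0, 0, 0, 0, 1]])

```text
clock: 45.25
eef_pos: [429.1, 237.8, 120.8]
eef_rot: [3.141, -0.0, 1.671]
wrist_force: [-1.3, -0.2, 6.2]
finger_gap: 39.6
finger_force: 12.0
```

Call:
jog_arm(series=[[0, 0, 0, 0, 0, 0, 1], [0, 0, 0, 0, 0, 0, 1], [0, 0, 0, 0, 0, 0, 1]])

```text
clock: 45.5
eef_pos: [429.2, 237.8, 120.8]
eef_rot: [3.141, -0.0, 1.671]
wrist_force: [-0.2, -0.8, 5.6]
finger_gap: 39.6
finger_force: 12.0
```

Call:
jog_arm(series=[[0, 0, 0.1, 0, 0, 0, 1], [0, 0, 0.2, 0, 0, 0, 1], [0, 0, 0.3, 0, 0, 0, 1], [0, 0, 0.45, 0, 0, 0, 1], [0, 0, 0.6, 0, 0, 0, 1], [0, 0, 0.75, 0, 0, 0, 1], [0, 0, 0.9, 0, 0, 0, 1], [0, 0, 1, 0, 0, 0, 1]])

```text
clock: 46.17
eef_pos: [429.0, 237.7, 241.8]
eef_rot: [3.14, -0.0, 1.671]
wrist_force: [-0.2, -0.6, -0.3]
finger_gap: 39.7
finger_force: 12.0
```

Call:
jog_arm(series=[[0.03, -0.06, 0.05, 0, 0, 0, 1], [0.07, -0.16, 0.1, 0, 0, 0, 1], [0.13, -0.29, 0.15, 0, 0, 0, 1], [0.19, -0.42, 0.2, 0, 0, 0, 1], [0.25, -0.56, 0.2, 0, 0, 0, 1], [0.32, -0.7, 0.2, 0, 0, 0, 1], [0.38, -0.83, 0.2, 0, 0, 0, 1]])

```text
clock: 46.75
eef_pos: [474.8, 136.5, 263.6]
eef_rot: [-3.141, 0.0, 1.671]
wrist_force: [0.1, -0.6, -1.2]
finger_gap: 39.7
finger_force: 12.0
```

Call:
jog_arm(series=[[0.06, -0.14, 0, 0, 0, 0, 1], [0.13, -0.28, 0, 0, 0, 0, 1], [0.19, -0.42, 0, 0, 0, 0, 1], [0.25, -0.56, 0, 0, 0, 0, 1], [0.32, -0.7, 0, 0, 0, 0, 1], [0.38, -0.83, 0, 0, 0, 0, 1]])

```text
clock: 47.25
eef_pos: [520.3, 36.8, 263.5]
eef_rot: [-3.141, 0.0, 1.671]
wrist_force: [1.0, 0.3, -1.3]
finger_gap: 39.7
finger_force: 12.0
```

Call:
jog_arm(series=[[0.06, -0.14, 0, 0, 0, 0, 1], [0.13, -0.28, 0, 0, 0, 0, 1], [0.19, -0.42, 0, 0, 0, 0, 1], [0.25, -0.56, 0, 0, 0, 0, 1], [0.32, -0.7, 0, 0, 0, 0, 1], [0.38, -0.83, 0, 0, 0, 0, 1]])

```text
clock: 47.75
eef_pos: [565.8, -62.8, 263.4]
eef_rot: [-3.141, -0.0, 1.671]
wrist_force: [-0.9, 0.4, 0.0]
finger_gap: 39.5
finger_force: 12.0
```

Call:
jog_arm(series=[[0.06, -0.14, 0, 0, 0, 0, 1], [0.13, -0.28, 0, 0, 0, 0, 1], [0.19, -0.42, 0, 0, 0, 0, 1], [0.25, -0.56, 0, 0, 0, 0, 1], [0.32, -0.7, 0, 0, 0, 0, 1], [0.38, -0.83, 0, 0, 0, 0, 1]])

```text
clock: 48.25
eef_pos: [611.3, -162.4, 263.2]
eef_rot: [-3.14, -0.0, 1.671]
wrist_force: [0.4, 1.4, -0.6]
finger_gap: 40.2
finger_force: 12.0
```

Call:
jog_arm(series=[[0.06, -0.14, 0, 0, 0, 0, 1], [0.13, -0.28, 0, 0, 0, 0, 1], [0.19, -0.42, 0, 0, 0, 0, 1], [0.25, -0.56, 0, 0, 0, 0, 1], [0.32, -0.7, 0, 0, 0, 0, 1], [0.38, -0.83, 0, 0, 0, 0, 1], [0.38, -0.83, 0, 0, 0, 0, 1], [0.38, -0.83, 0, 0, 0, 0, 1]])

```text
clock: 48.92
eef_pos: [656.5, -261.3, 262.6]
eef_rot: [-3.14, -0.001, 1.67]
wrist_force: [-0.3, -0.3, -1.0]
finger_gap: 40.0
finger_force: 12.0
```

Call:
jog_arm(series=[[0, 0.005, -0.15, 0, 0, 0, 1], [0, 0.005, -0.3, 0, 0, 0, 1], [0, 0.005, -0.45, 0, 0, 0, 1], [0, 0.005, -0.6, 0, 0, 0, 1], [0, 0.005, -0.7, 0, 0, 0, 1], [0, 0.005, -0.7, 0, 0, 0, 1], [0, 0.005, -0.7, 0, 0, 0, 1]])

```text
clock: 49.5
eef_pos: [656.8, -259.5, 180.3]
eef_rot: [-3.141, -0.0, 1.671]
wrist_force: [0.0, 0.1, 0.1]
finger_gap: 40.1
finger_force: 12.0
```

Call:
jog_arm(series=[[0, 0, -0.1, 0, 0, 0, 1], [0, 0, -0.2, 0, 0, 0, 1], [0, 0, -0.3, 0, 0, 0, 1], [0, 0, -0.36, 0, 0, 0, 1], [0, 0, -0.4, 0, 0, 0, 1], [0, 0, -0.42, 0, 0, 0, 1], [0, 0, -0.42, 0, 0, 0, 1], [0, 0, -0.42, 0, 0, 0, 1]])

```text
clock: 50.17
eef_pos: [657.1, -259.9, 130.1]
eef_rot: [3.141, 0.0, 1.671]
wrist_force: [-0.3, 0.5, -0.8]
finger_gap: 39.5
finger_force: 12.0
```

Contact is due at about 127.8, so I'll go 2 mm lower, open and rise.

Call:
jog_arm(series=[[0, 0, -0.01, 0, 0, 0, 1], [0, 0, -0.018, 0, 0, 0, 1], [0, 0, -0.018, 0, 0, 0, 1]])

```text
clock: 50.42
eef_pos: [657.0, -259.9, 128.0]
eef_rot: [3.141, 0.0, 1.671]
wrist_force: [-0.1, -0.7, -1.1]
finger_gap: 39.7
finger_force: 12.0
```

Call:
jog_arm(series=[[0, 0, 0, 0, 0, 0, 0.5], [0, 0, 0, 0, 0, 0, 0.45], [0, 0, 0, 0, 0, 0, 0.4], [0, 0, 0, 0, 0, 0, 0.3], [0, 0, 0, 0, 0, 0, 0.2], [0, 0, 0, 0, 0, 0, 0.2]])

```text
clock: 50.92
eef_pos: [656.9, -259.8, 127.6]
eef_rot: [-3.142, -0.0, 1.671]
wrist_force: [-0.6, -0.4, -0.1]
finger_gap: 72.6
finger_force: 0.0
```

Call:
jog_arm(series=[[0, 0, 0.1, 0, 0, 0, 0.2], [0, 0, 0.3, 0, 0, 0, 0.1], [0, 0, 0.5, 0, 0, 0, 0], [0, 0, 0.7, 0, 0, 0, 0], [0, 0, 0.8, 0, 0, 0, 0], [0, 0, 0.8, 0, 0, 0, 0]])

```text
clock: 51.42
eef_pos: [657.6, -260.2, 227.5]
eef_rot: [3.137, 0.003, 1.671]
wrist_force: [0.5, 0.2, 1.4]
finger_gap: 93.9
finger_force: 0.0
```

Call:
jog_arm(series=[[-0.1, 0.2, 0, 0, 0, 0, 0], [-0.2, 0.45, 0, 0, 0, 0, 0], [-0.3, 0.7, 0, 0, 0, 0, 0], [-0.392, 0.946, 0, 0, 0, 0, 0]])

```text
clock: 51.75
eef_pos: [608.5, -145.0, 221.9]
eef_rot: [-3.14, -0.001, 1.67]
wrist_force: [1.5, -0.4, 0.3]
finger_gap: 93.9
finger_force: 0.0
```

Call:
jog_arm(series=[[-0.1, 0.25, 0, 0, 0, 0, 0], [-0.2, 0.5, 0, 0, 0, 0, 0], [-0.3, 0.75, 0, 0, 0, 0, 0], [-0.392, 0.946, 0, 0, 0, 0, 0]])

```text
clock: 52.08
eef_pos: [561.5, -30.8, 222.3]
eef_rot: [-3.14, -0.001, 1.671]
wrist_force: [1.1, 1.0, 0.1]
finger_gap: 94.1
finger_force: 0.0
```

Call:
jog_arm(series=[[-0.1, 0.25, 0, 0, 0, 0, 0], [-0.2, 0.5, 0, 0, 0, 0, 0], [-0.3, 0.75, 0, 0, 0, 0, 0], [-0.392, 0.946, 0, 0, 0, 0, 0]])

```text
clock: 52.42
eef_pos: [514.4, 82.5, 222.4]
eef_rot: [-3.14, -0.0, 1.671]
wrist_force: [-0.3, 0.6, 0.0]
finger_gap: 93.8
finger_force: 0.0
```

Call:
jog_arm(series=[[-0.1, 0.25, 0, 0, 0, 0, 0], [-0.2, 0.5, 0, 0, 0, 0, 0], [-0.3, 0.75, 0, 0, 0, 0, 0], [-0.392, 0.946, 0, 0, 0, 0, 0]])

```text
clock: 52.75
eef_pos: [467.3, 195.9, 222.4]
eef_rot: [-3.14, 0.0, 1.671]
wrist_force: [-0.4, 0.0, 0.1]
finger_gap: 93.7
finger_force: 0.0
```

Call:
jog_arm(series=[[-0.1, 0.25, 0, 0, 0, 0, 0], [-0.2, 0.5, 0, 0, 0, 0, 0], [-0.3, 0.75, 0, 0, 0, 0, 0], [-0.392, 0.946, 0, 0, 0, 0, 0], [-0.392, 0.946, 0, 0, 0, 0, 0], [-0.392, 0.946, 0, 0, 0, 0, 0]])

```text
clock: 53.25
eef_pos: [420.8, 308.3, 222.4]
eef_rot: [-3.14, 0.001, 1.673]
wrist_force: [0.4, -0.9, -0.1]
finger_gap: 93.9
finger_force: 0.0
```

Call:
jog_arm(series=[[0.01, -0.005, -0.2, 0, 0, 0, 0], [0.01, -0.005, -0.4, 0, 0, 0, 0], [0.01, -0.005, -0.6, 0, 0, 0, 0], [0.01, -0.005, -0.8, 0, 0, 0, 0], [0.01, -0.005, -0.92, 0, 0, 0, 0.1], [0.01, -0.005, -1, 0, 0, 0, 0.2], [0.01, -0.005, -1, 0, 0, 0, 0.3], [0.01, -0.005, -1, 0, 0, 0, 0.4]], grip_force=15)

```text
clock: 53.92
eef_pos: [423.2, 306.7, 103.7]
eef_rot: [-3.141, 0.0, 1.67]
wrist_force: [-0.3, 0.1, 0.3]
finger_gap: 70.9
finger_force: 0.0
```

Call:
jog_arm(series=[[0, 0, 0, 0, 0, 0, 0.5], [0, 0, 0, 0, 0, 0, 0.6], [0, 0, 0, 0, 0, 0, 0.7], [0, 0, 0, 0, 0, 0, 1], [0, 0, 0, 0, 0, 0, 1], [0, 0, 0, 0, 0, 0, 1], [0, 0, 0, 0, 0, 0, 1], [0, 0, 0, 0, 0, 0, 1]])

```text
clock: 54.58
eef_pos: [423.0, 307.3, 103.7]
eef_rot: [3.141, -0.0, 1.671]
wrist_force: [-0.0, 0.1, 1.9]
finger_gap: 29.9
finger_force: 15.0
```

Call:
jog_arm(series=[[0, 0, 0, 0, 0, 0, 1], [0, 0, 0, 0, 0, 0, 1], [0, 0, 0, 0, 0, 0, 1], [0, 0, 0, 0, 0, 0, 1]])

```text
clock: 54.92
eef_pos: [423.0, 307.2, 103.7]
eef_rot: [3.141, -0.0, 1.671]
wrist_force: [0.5, 0.3, 2.9]
finger_gap: 29.7
finger_force: 15.0
```

Call:
jog_arm(series=[[0, 0, 0.1, 0, 0, 0, 1], [0, 0, 0.2, 0, 0, 0, 1], [0, 0, 0.3, 0, 0, 0, 1], [0, 0, 0.45, 0, 0, 0, 1], [0, 0, 0.6, 0, 0, 0, 1], [0, 0, 0.75, 0, 0, 0, 1], [0, 0, 0.9, 0, 0, 0, 1], [0, 0, 1, 0, 0, 0, 1]])

```text
clock: 55.58
eef_pos: [422.9, 307.2, 225.0]
eef_rot: [3.141, -0.0, 1.671]
wrist_force: [0.1, 0.1, -0.4]
finger_gap: 30.0
finger_force: 15.0
```

Call:
jog_arm(series=[[0.02, -0.06, 0.05, 0, 0, 0, 1], [0.06, -0.16, 0.1, 0, 0, 0, 1], [0.1, -0.29, 0.1, 0, 0, 0, 1], [0.15, -0.42, 0.1, 0, 0, 0, 1], [0.2, -0.56, 0.1, 0, 0, 0, 1], [0.24, -0.7, 0.1, 0, 0, 0, 1], [0.29, -0.83, 0.1, 0, 0, 0, 1]])

```text
clock: 56.17
eef_pos: [457.7, 205.5, 234.8]
eef_rot: [-3.14, 0.001, 1.67]
wrist_force: [0.4, 0.2, -0.8]
finger_gap: 30.0
finger_force: 15.0
```

Call:
jog_arm(series=[[0.05, -0.14, 0, 0, 0, 0, 1], [0.1, -0.28, 0, 0, 0, 0, 1], [0.15, -0.42, 0, 0, 0, 0, 1], [0.2, -0.56, 0, 0, 0, 0, 1], [0.24, -0.7, 0, 0, 0, 0, 1], [0.29, -0.83, 0, 0, 0, 0, 1]])

```text
clock: 56.67
eef_pos: [492.3, 105.9, 234.8]
eef_rot: [-3.14, 0.0, 1.67]
wrist_force: [0.1, -0.1, -0.6]
finger_gap: 30.1
finger_force: 15.0
```

Call:
jog_arm(series=[[0.05, -0.14, 0, 0, 0, 0, 1], [0.1, -0.28, 0, 0, 0, 0, 1], [0.15, -0.42, 0, 0, 0, 0, 1], [0.2, -0.56, 0, 0, 0, 0, 1], [0.24, -0.7, 0, 0, 0, 0, 1], [0.29, -0.83, 0, 0, 0, 0, 1]])

```text
clock: 57.17
eef_pos: [526.9, 6.3, 234.8]
eef_rot: [-3.14, -0.0, 1.67]
wrist_force: [0.0, 0.7, -1.4]
finger_gap: 29.7
finger_force: 15.0
```

Call:
jog_arm(series=[[0.05, -0.14, 0, 0, 0, 0, 1], [0.1, -0.28, 0, 0, 0, 0, 1], [0.15, -0.42, 0, 0, 0, 0, 1], [0.2, -0.56, 0, 0, 0, 0, 1], [0.24, -0.7, 0, 0, 0, 0, 1], [0.29, -0.83, 0, 0, 0, 0, 1]])

```text
clock: 57.67
eef_pos: [561.6, -93.2, 234.8]
eef_rot: [-3.14, -0.0, 1.67]
wrist_force: [0.1, 0.4, -1.5]
finger_gap: 29.8
finger_force: 15.0
```

Call:
jog_arm(series=[[0.05, -0.14, 0, 0, 0, 0, 1], [0.1, -0.28, 0, 0, 0, 0, 1], [0.15, -0.42, 0, 0, 0, 0, 1], [0.2, -0.56, 0, 0, 0, 0, 1], [0.24, -0.7, 0, 0, 0, 0, 1], [0.29, -0.83, 0, 0, 0, 0, 1], [0.29, -0.83, 0, 0, 0, 0, 1], [0.29, -0.83, 0, 0, 0, 0, 1]])

```text
clock: 58.33
eef_pos: [596.4, -191.9, 234.7]
eef_rot: [-3.14, -0.001, 1.669]
wrist_force: [-0.7, -0.1, -0.4]
finger_gap: 30.1
finger_force: 15.0
```

234.7 → 111: −0.6 first, then the rest.

Call:
jog_arm(series=[[0, 0.004, -0.15, 0, 0, 0, 1], [0, 0.004, -0.3, 0, 0, 0, 1], [0, 0.004, -0.45, 0, 0, 0, 1], [0, 0.004, -0.6, 0, 0, 0, 1], [0, 0.004, -0.6, 0, 0, 0, 1], [0, 0.004, -0.6, 0, 0, 0, 1]])

```text
clock: 58.83
eef_pos: [596.5, -189.8, 163.4]
eef_rot: [-3.14, -0.001, 1.671]
wrist_force: [-0.3, -0.6, -0.4]
finger_gap: 29.8
finger_force: 15.0
```

Call:
jog_arm(series=[[0, 0, -0.1, 0, 0, 0, 1], [0, 0, -0.2, 0, 0, 0, 1], [0, 0, -0.3, 0, 0, 0, 1], [0, 0, -0.36, 0, 0, 0, 1], [0, 0, -0.4, 0, 0, 0, 1], [0, 0, -0.42, 0, 0, 0, 1], [0, 0, -0.42, 0, 0, 0, 1], [0, 0, -0.42, 0, 0, 0, 1]])

```text
clock: 59.5
eef_pos: [597.1, -190.4, 113.5]
eef_rot: [3.141, 0.0, 1.671]
wrist_force: [0.1, 0.0, -0.2]
finger_gap: 29.6
finger_force: 15.0
```

Call:
jog_arm(series=[[0, 0, -0.012, 0, 0, 0, 1], [0, 0, -0.022, 0, 0, 0, 1], [0, 0, -0.022, 0, 0, 0, 1]])

```text
clock: 59.75
eef_pos: [597.1, -190.4, 110.8]
eef_rot: [3.141, 0.0, 1.671]
wrist_force: [0.2, 0.5, -0.7]
finger_gap: 29.5
finger_force: 15.0
```

Call:
jog_arm(series=[[0, 0, 0, 0, 0, 0, 0.6], [0, 0, 0, 0, 0, 0, 0.5], [0, 0, 0, 0, 0, 0, 0.4], [0, 0, 0, 0, 0, 0, 0.3], [0, 0, 0, 0, 0, 0, 0.2], [0, 0, 0, 0, 0, 0, 0.2]])

```text
clock: 60.25
eef_pos: [596.9, -190.3, 110.6]
eef_rot: [-3.142, -0.0, 1.671]
wrist_force: [0.0, -0.1, -0.1]
finger_gap: 66.5
finger_force: 0.0
```

Call:
jog_arm(series=[[0, 0, 0.1, 0, 0, 0, 0.2], [0, 0, 0.3, 0, 0, 0, 0.1], [0, 0, 0.5, 0, 0, 0, 0], [0, 0, 0.7, 0, 0, 0, 0], [0, 0, 0.9, 0, 0, 0, 0], [0, 0, 1, 0, 0, 0, 0]])

```text
clock: 60.75
eef_pos: [597.5, -190.5, 234.7]
eef_rot: [3.138, 0.002, 1.671]
wrist_force: [-0.0, 0.3, 0.0]
finger_gap: 93.9
finger_force: 0.0
```

Call:
jog_arm(series=[[-0.2, 0.1, 0.2, 0, 0, -0.05, 0], [-0.4, 0.2, 0.4, 0, 0, -0.1, 0], [-0.6, 0.3, 0.5, 0, 0, -0.18, 0], [-0.8, 0.4, 0.5, 0, 0, -0.25, 0], [-0.8, 0.5, 0.5, 0, 0, -0.32, 0], [-0.8, 0.5, 0.5, 0, 0, -0.4, 0], [-0.8, 0.5, 0.5, 0, 0, -0.47, 0], [-0.8, 0.5, 0.5, 0, 0, -0.5, 0]])

```text
clock: 61.42
eef_pos: [500.7, -130.1, 290.9]
eef_rot: [3.141, -0.0, 0.879]
wrist_force: [1.1, 0.0, -0.5]
finger_gap: 94.2
finger_force: 0.0
```

Call:
jog_arm(series=[[0.1, 0, 0.1, 0, 0, -0.08, 0], [0.2, 0, 0.1, 0, 0, -0.16, 0], [0.3, 0, 0.1, 0, 0, -0.24, 0], [0.4, 0, 0.1, 0, 0, -0.32, 0], [0.4, 0, 0.1, 0, 0, -0.4, 0], [0.4, 0, 0.1, 0, 0, -0.48, 0], [0.4, 0, 0.1, 0, 0, -0.56, 0], [0.4, 0, 0.1, 0, 0, -0.56, 0]])

```text
clock: 62.08
eef_pos: [548.8, -130.3, 302.5]
eef_rot: [-3.141, 0.0, -0.0]
wrist_force: [0.3, 0.3, -0.1]
finger_gap: 94.0
finger_force: 0.0
```

```bash
python3 - <<'E'
from h import *
d=shot("wrist","w10");c=shot("top","t5")
from cell import manip;s=manip.read_state();print(s["eef_pos"],s["eef_rot"],s["clock"])
im=np.zeros((590,760,3),np.uint8);im[:250,:400]=d["frame"][:250,120:520]
im[:250,400:750]=cv2.resize(c["frame"][140:240,330:470],(350,250))
# enlarged around expected room corners
u,v=proj(d,[640,-190,100]).astype(int);u0,v0=max(0,u-110),max(0,v-45);print(u0,v0)
g=d["frame"][v0:v0+97,u0:u0+220];im[255:255+g.shape[0]*3,:g.shape[1]*3]=cv2.resize(g,None,fx=3,fy=3,interpolation=cv2.INTER_CUBIC)
cv2.imwrite("pics/a10.png",im[:,:,::-1])
for n,X in(("lamp",(655.8,-260.6,150)),("bookc",(596.2,-190.1,130)),("chairback",(665.5,-126.5,119))): print(n,proj(d,X).round(1), "zoom", ((proj(d,X)-[u0,v0])*3+[0,255]).round(0))
E
```

```text
[ 548.78684143 -130.30660611  302.58953086] [-3.14153872e+00  1.71555465e-04  9.84658668e-03] 62.1833
266 49
lamp [465.3  72.1] zoom [598. 324.]
bookc [379.8 138.5] zoom [341. 524.]
chairback [315.4  65.8] zoom [148. 306.]
```

View pics/a10.png

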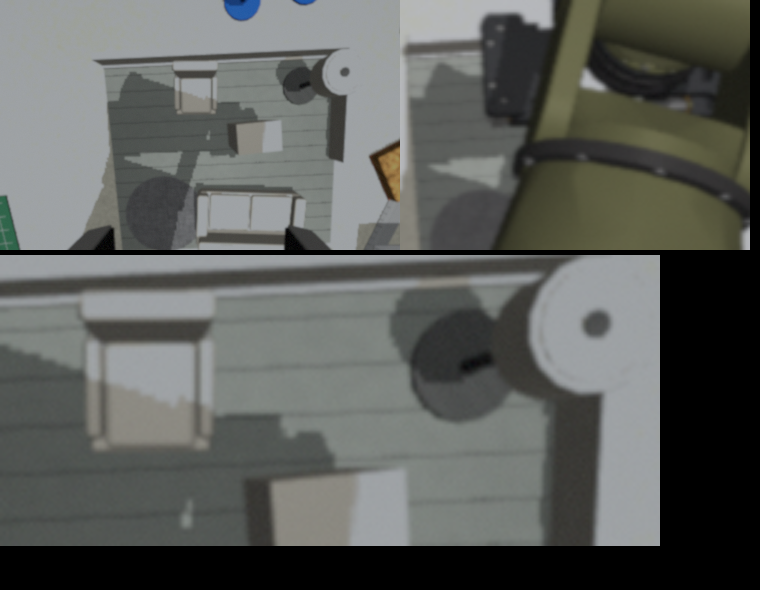

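The three pieces stand upright within about 2 mm of their start positions: lamp hole at (597,323) against (598,324) expected, chair back centre at (147,305) against (148,306), bookcase at about (340,524). The arm is clear, so I'll hand in.

```bash
python3 -c "
from cell import manip
print(manip.sign_off())"
```

```text
the job is handed in; nothing more can be done
None
```

I handed the job in: the chest stands in the middle of the turntable, and the armchair, lamp and bookcase are back upright within about 2 mm of where they stood (measured in the last pictures). The sign-off gave no verdict.

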